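Pin the spray-coater stage and stack its spacers

ROBOT

A 6-joint arm with a two-finger parallel gripper is mounted at the origin on the work surface. World frame = base frame: x ahead of the robot, y to its left, z up, the work surface at z = 0. Lengths are in mm, angles in rad, forces in N, time in s.
With the tool pointing down it reaches from about 275 to 750 mm from the base axis. Payload 10.2 kg.
Tool frame: the origin (TCP) lies on the front face of the gripper's body, between the roots of the fingers; the fingertips stand 73 mm ahead of it and the grasp point (between the pads) lies 54 mm ahead of it; z points along the fingers, y is the line along which they close (so a half turn about z gives the same grasp; the last joint's range is limited). The gripper opens to 85 mm and grips with 20 to 120 N. Pads are 22 mm wide; open, the fingers measure 114 mm over their backs; the gripper's body (76 mm by 85 mm) begins 54 mm behind the grasp point. The pads swing forward as they close: fully open they stand 13 mm farther back than shut.
Start: joints at [1.12, 0.313, 1.498, -0, 1.331, -0.223], TCP at [118.576, 511.441, 303.894] pointing down, gripper open.
Joint ranges: [-2.94, 2.94], [-0.97, 2.17], [0.19, 2.56], [-1.23, 4.37], [0.02, 3.11], [-2.88, 2.88]. Speed limits (rad/s): [2.39, 2.39, 3.01, 3.14, 3.14, 3.14].

INTERFACE

Orientations are given as a unit quaternion [w, x, y, z].
In Python, from rig import * gives the robot as it stands.
- The arm moves only by the tool step_arm, never from a script. Its argument "plan" is a list of rows, each an object with "offset": the shift along the tool's x, y, z in cm, a list of three; "rot": the turn, a rotation vector about the tool's x, y, z in degrees, a list of three; "gripper": the finger opening in cm, from 0 to 8.54. In form: [{"offset": [x, y, z], "rot": [wx, wy, wz], "gripper": gripper}, ...]. A call has 1 to 12 rows; each row is the pose to reach, as a shift and turn from the pose commanded when the call began, along the tool's axes at that moment; what a row does not reach only later rows make up. A row lasts 1/10 s, in which the tool goes at most 50 mm and 8.59 degrees, less where a joint would pass 70% of its speed; a pose out of reach is approached as far as the arm can. A call with a gripper value outside its range is refused whole. The fingers move at their own pace and stop on an object; "squeeze" is the grip in N (left out, the last holds). Time passes only in rows, so rows that repeat a pose let the fingers close. It gives the time, the measured TCP pose, the force, the opening and the grip force at its end, in the units of the state.
- sense(): the state, without advancing time (a new reading comes with each control period).
- capture(name): name is "side" or "top"; returns a dict with "color" (384x512x3 uint8, red, green, blue), "depth" (384x512 float32, mm along the optical axis (not along the pixel's ray), 0 where there is no reading), "vertical_fov" (degrees; the focal length in pixels is half the picture's height over the tangent of half this angle, whatever the lens; pixels are square), "cx", "cy" (the principal point, pixels), "rvec" (rotation vector, rad) and "tvec" (3), from world to camera coordinates, as OpenCV has them. Camera axes: x right, y down, z forward; pixel columns grow to the right and rows downward; lengths in mm; the calibration is good to about 2 mm. A picture is of the moment at which its call begins.
- finish_job(): hands the job in; it is judged then, once.
The state is a dict: "time_s": time; "joints": joint angles; "dq": joint speeds; "tau": joint torques, N m; "eef_pos": TCP position; "ee_rot": TCP orientation; "force": force on the tool from outside, world axes, zero at the start; "wrist_torque": the same for the moment, N m; "grip_width": opening from 0.0 (shut) to 1.0 (fully open); "grip_force": force on a finger pad.
Only numpy, scipy, OpenCV 4.12 (cv2) and the standard library are available. Lean on these libraries where they do the work, as an engineer would, in place of code of your own. Each camera call takes 0.05 s, during which the arm holds its last target. There are 200 camera calls.

TASK

Drive the tapered drift down to its collar through the carrier plate into the stage block so that the two bolt holes come into line, then swap it for the round-headed bolt, pushed fully home, and stand the drift back in its own socket of the white stand. Only once the bolt is home, slide every spacer ring on the bench over the upright post of the carrier plate, all down flat in one stack. A ring may get knocked aside while you work; leave the dishes, the vial and the timer where they are.

Things in the scene. Friction and masses are not known exactly. Their poses are not given: they have to be found in the camera images.
- stage: Fixed grey stage block, 104 (x) x 190 (y) x 60 mm high, between two dark guide rails (tops 68 mm high, along its long sides). Origin: centre of its underside; own y runs along its long side, z up. A vertical hole of 16 mm diameter goes right through it at own (0, -45) mm. A plate slides on its top.
- lower_hole (a point): Centre of the mouth of the hole (16 mm diameter, 60 mm deep) in the stage block, at the block's top face, 60 mm above the bench, hidden partly under the carrier plate. Axes as the stage's.
- carrier (a joint): Position (m) along the stage's own +y of the aluminium carrier plate (80 x 172 x 10 mm, top face 70 mm above the bench, 500 g) that slides between the rails against about 3 N of friction and stays where it is left; 0 = its hole exactly over the stage's hole; it starts 4 to 6.5 mm to +y; travel +-8 mm.
- upper_hole (a point): Centre of the mouth of the plate's bolt hole (16 mm diameter, through the 10 mm plate), in the plate's top face; moves with the plate.
- post_top (a point): Tip of the steel post that stands upright on the carrier plate, 90 mm to the +y side of the plate's hole: 16 mm diameter for 60 mm above the plate, then a 10 mm cone to a 6 mm flat tip, whole height 70 mm over the plate (a foot collar of 26 mm diameter, 0.5 mm high). Origin: centre of the tip. Axes as the stage's.
- stand: Fixed white plastic tool stand, 64 (x) x 150 (y) x 64 mm high. Origin: centre of its underside; own y along its long side. Two vertical through sockets of 18 mm diameter at own y = +40 mm (drift) and -40 mm (bolt).
- drift_socket (a point): Centre of the mouth of the drift's socket, in the stand's top face 64 mm above the bench.
- drift: Tapered steel drift, 150 g, upright in its socket at the start. Origin: centre of its 4 mm tip; own z up the shaft. Tapers from 4 mm diameter at the tip to 15 mm at z = 45 mm, 15 mm cylinder to 60 mm, collar 26 mm diameter from 60 to 66 mm (rests on the plate or stand), round black handle 18 mm diameter from 66 to 120 mm.
- drift_tip (a point): The drift's tip (same point as its origin).
- bolt: Steel bolt, 120 g, upright in the stand's other socket at the start. Origin: centre of the shank's foot; own z up towards the head. Shank 14 mm diameter, 45 mm long, foot chamfered over 5 mm to 8 mm diameter; round dark head 24 mm diameter, 20 mm high (z = 45 to 65 mm).
- bolt_seat (a point): Centre of the underside of the bolt's head, 45 mm above its foot.
- spacer0: Aluminium spacer ring, 42 mm outside, 19 mm bore, 12 mm high, 40 g, lying flat on the bench; three to five of the five rings are present. Origin: centre of its underside, z along the bore.
- spacer1: Aluminium spacer ring, 42 mm outside, 19 mm bore, 12 mm high, 40 g, lying flat on the bench; three to five of the five rings are present. Origin: centre of its underside, z along the bore.
- spacer2: Aluminium spacer ring, 42 mm outside, 19 mm bore, 12 mm high, 40 g, lying flat on the bench; three to five of the five rings are present. Origin: centre of its underside, z along the bore.
- spacer3: Aluminium spacer ring, 42 mm outside, 19 mm bore, 12 mm high, 40 g, lying flat on the bench; three to five of the five rings are present. Origin: centre of its underside, z along the bore.
- spacer4: Aluminium spacer ring, 42 mm outside, 19 mm bore, 12 mm high, 40 g, lying flat on the bench; three to five of the five rings are present. Origin: centre of its underside, z along the bore.
- dishes: Bystander: stack of four closed petri dishes, 93 mm diameter, 64 mm high. Origin: centre of underside.
- vial: Bystander: amber vial, 28 mm diameter, 55 mm high. Origin: centre of underside.
- timer: Bystander: white lab timer, 30 x 65 x 31 mm. Origin: centre of underside.
Things that resemble listed ones, but are neither listed nor needed, are in the scene too. What is shaped like the spacer2 but black or purple is not meant.

How it is judged (in metres and radians):
On the way, in this order (a step that is already met when the one before it is completed fails the run):
1. the drift is down to its collar through both holes and the plate's hole is in line with the stage's (horizontal distance between drift_tip and lower_hole below 0.005 m and z of drift_tip in the frame of lower_hole below -0.045 m and value of joint carrier between -0.0025 and 0.0025 m), for 0.2 s.
2. the bolt is fully home in the two aligned holes (horizontal distance between bolt_seat and upper_hole below 0.003 m and z of bolt_seat in the frame of stage below 0.0735 m and angle between bolt's own z axis and vertical below 0.08 rad and value of joint carrier between -0.0025 and 0.0025 m), for 0.2 s.
At the end, for the whole second after the job is handed in: Bolt upright, head within 3.5 mm of the plate and 3 mm of the hole centre; holes in line to 2.5 mm; drift upright in its socket, collar within 5 mm of the stand; every present spacer flat on the post (4 mm of its axis, underside 18 mm or more below the tip); all at rest (all of step 2 and horizontal distance between drift_tip and drift_socket below 0.006 m and z of drift_tip in the frame of drift_socket below -0.055 m and angle between drift's own z axis and vertical below 0.12 rad and horizontal distance between each of spacer0, spacer1, spacer2, spacer3, spacer4 and post_top below 0.004 m and z of each of spacer0, spacer1, spacer2, spacer3, spacer4 in the frame of post_top below -0.018 m and angle between the z axis of each of spacer0, spacer1, spacer2, spacer3, spacer4 and the z axis of stage, either way round below 0.12 rad and linear speed of each of drift, bolt, spacer0, spacer1, spacer2, spacer3, spacer4 below 0.02 m/s); the robot touches nothing.
It fails at once if a spacer is slid on the post while the bolt is not home (((horizontal distance between spacer0 and post_top below 0.004 m and z of spacer0 in the frame of post_top below -0.018 m and angle between the z axis of spacer0 and the z axis of stage, either way round below 0.12 rad) or (horizontal distance between spacer1 and post_top below 0.004 m and z of spacer1 in the frame of post_top below -0.018 m and angle between the z axis of spacer1 and the z axis of stage, either way round below 0.12 rad) or (horizontal distance between spacer2 and post_top below 0.004 m and z of spacer2 in the frame of post_top below -0.018 m and angle between the z axis of spacer2 and the z axis of stage, either way round below 0.12 rad) or (horizontal distance between spacer3 and post_top below 0.004 m and z of spacer3 in the frame of post_top below -0.018 m and angle between the z axis of spacer3 and the z axis of stage, either way round below 0.12 rad) or (horizontal distance between spacer4 and post_top below 0.004 m and z of spacer4 in the frame of post_top below -0.018 m and angle between the z axis of spacer4 and the z axis of stage, either way round below 0.12 rad)) and distance between bolt_seat and upper_hole above 0.012 m).
It fails at once if the dishes, vial or timer are shoved or tipped (distance of any of dishes, vial, timer from where it was at the start of the episode above 0.025 m or angle between any of dishes, vial, timer's own z axis and vertical above 0.4 rad).
Of spacer0, spacer1, spacer2, spacer3, spacer4 only 3 to 5 are there at a start; the rules pass over those that are not, and their reading is None.
At some moment in a run one of spacer0, spacer1, spacer2, spacer3, spacer4 may be knocked a few centimetres aside while the robot is not near it.
It also fails if it takes over 210 s, if anything falls off the work surface, if the arm or the gripper's body presses on something with over 40 N, if the wrist force passes 120 N, or if a joint passes its speed limit or range.

## Working session

There is one attempt and no reset: what is moved stays moved. The work goes in short steps, Python scripts to look and compute and a tool call to move; the robot and the scene stay as the last step left them, time stands still between calls to the robot, and variables do not carry over. Pictures are saved under pics/ and viewed, at most 14 in all, crops included, and the job is handed in when it is done.

Besides the shell and the picture viewer there is one more tool, called after "Request:" as name(argument=value, ...) on one line, values as JSON. step_arm: Moves the arm, as the interface text tells. Its arguments: {"type":"object","properties":{"plan":{"type":"array"},"squeeze":{"type":"number"}},"required":["plan"]}

```bash
ls; mkdir -p pics
python3 - <<'E'
from rig import *
import cv2,numpy as np,pickle
for n in("top","side"):
    c=capture(n); pickle.dump(c,open(f"pics/{n}0.pkl","wb")); cv2.imwrite(f"pics/{n}0.png",cv2.resize(c["color"][...,::-1],(800,600)))
    R=cv2.Rodrigues(np.array(c["rvec"]))[0]; print(n,c["vertical_fov"],c["cx"],c["cy"],-R.T@np.array(c["tvec"]).ravel(),R.round(3).tolist())
print(sense())
E
```

```text
pics
top 44.35964415689527 254.23727313366885 194.45955301241133 [ 409.2259501    59.34537122 1469.34831822] [[-0.009, -1.0, 0.0], [-0.993, 0.009, -0.117], [0.117, -0.001, -0.993]]
side 54.84176659472194 250.36963819478993 187.9265305727531 [184.46878493 603.55861031 621.09249517] [[-0.829, -0.56, 0.007], [-0.34, 0.493, -0.801], [0.445, -0.666, -0.599]]
{'time_s': 0.1, 'joints': array([ 1.11962577e+00,  3.13388864e-01,  1.49837255e+00,  6.39591722e-06,
        1.33101640e+00, -2.23386034e-01]), 'dq': array([-0.00130016, -0.00183405, -0.00254233, -0.00090512, -0.00112902,
        0.00141918]), 'tau': array([ 3.64674037e-03, -4.12898970e+01, -2.60142857e+01, -1.55062276e-04,
        2.95730330e-03, -2.60566088e-05]), 'eef_pos': array([118.49002152, 511.2955968 , 303.39060253]), 'ee_rot': array([-1.99028888e-04,  1.13646934e-01,  9.93521023e-01, -5.58169264e-04]), 'force': array([0.24030409, 0.62654086, 0.13345928]), 'wrist_torque': array([ 0.00283584, -0.02142802,  0.01944188]), 'grip_force': 0.0, 'grip_width': 1.0018642375160998}
```

View pics/top0.png

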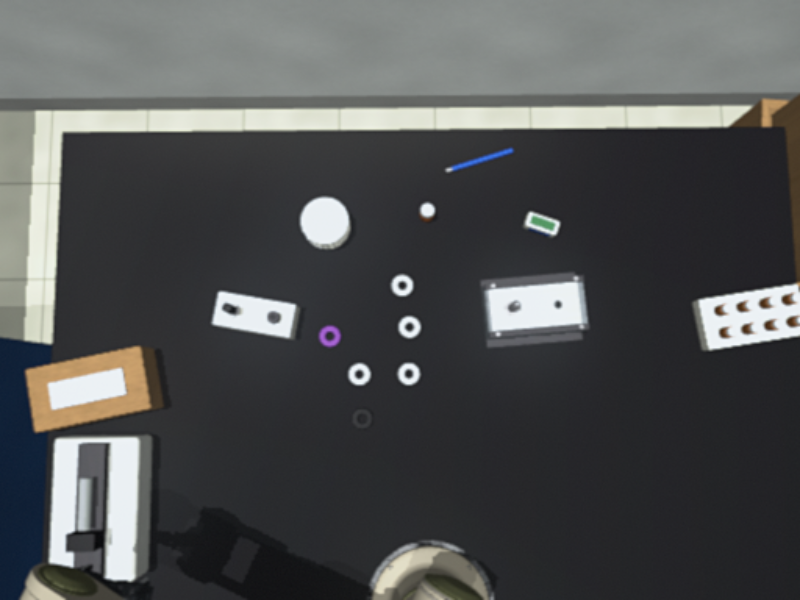

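View pics/side0.png

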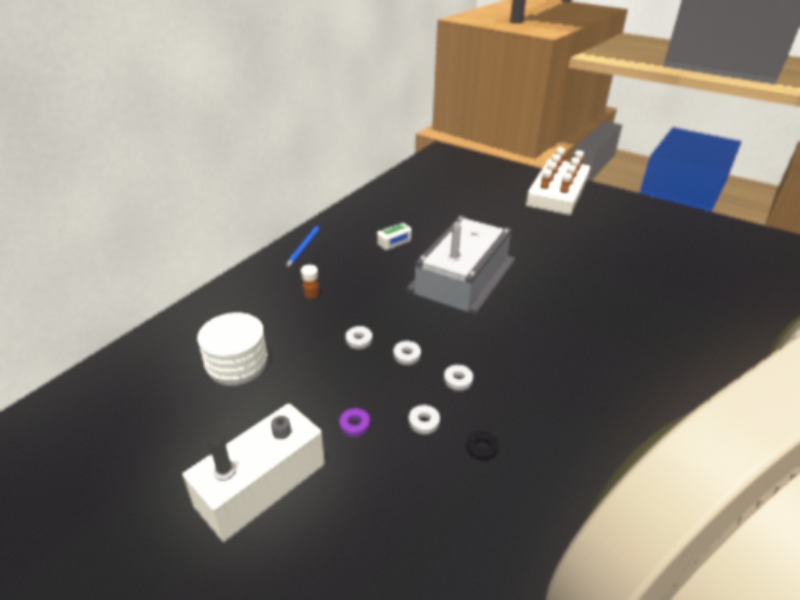

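Top view (800x600): the stand is at (255,315) with the drift (230,309) and bolt (274,317). The stage is at (535,308) with the post (514,306) and hole (558,304). There are four aluminium rings at (402,286), (409,327), (359,374) and (409,374). The purple ring (329,336) and the black ring (362,418) are decoys, and the vial rack is at the right.

```bash
cat > h.py <<'E'
import cv2,numpy as np
def cam(c):
    R=cv2.Rodrigues(np.array(c["rvec"],float))[0]; t=np.array(c["tvec"],float).ravel()
    f=192/np.tan(np.radians(c["vertical_fov"]/2)); return R,t,f
def ray(c,uv,z):
    R,t,f=cam(c); uv=np.atleast_2d(uv).astype(float); o=-R.T@t
    d=np.c_[(uv[:,0]-c["cx"])/f,(uv[:,1]-c["cy"])/f,np.ones(len(uv))]@R
    return o+d*((z-o[2])/d[:,2])[:,None]
def proj(c,P):
    R,t,f=cam(c); q=np.atleast_2d(P)@R.T+t
    return np.c_[q[:,0]/q[:,2]*f+c["cx"],q[:,1]/q[:,2]*f+c["cy"]]
def blobs(m,lo,hi):
    cs,_=cv2.findContours(m.astype(np.uint8),cv2.RETR_EXTERNAL,cv2.CHAIN_APPROX_NONE)
    return [k for k in cs if lo<cv2.contourArea(k)<hi]
def cen(k):
    m=cv2.moments(k); return np.array([m["m10"],m["m01"]])/m["m00"]
E
python3 - <<'E'
import pickle; from h import *
for n in("top","side"):
    c=pickle.load(open(f"pics/{n}0.pkl","rb")); I=c["color"].astype(int); mn=I.min(2)
    m=(mn>110)&(I.max(2)-mn<40)
    print(n)
    for k in blobs(m,30,6000):
        u=cen(k)
        if n=="top" and not(120<u[1]<270 and 120<u[0]<420): continue
        p=ray(c,k[:,0],12); (x,y),r=cv2.minEnclosingCircle(p[:,:2].astype(np.float32))
        q=ray(c,u,12)[0]; a=cv2.contourArea(k)
        d=c["depth"][int(u[1]),int(u[0])]
        print(u.round(1),a,"z12",q.round(1),"circ",round(r,1),"depth",d)
        if a>700: 
            for z in (64,70):
                print("   rect",z,cv2.minAreaRect(ray(c,k[:,0],z)[:,:2].astype(np.float32)))
    for nm,b in(("stand",(135,185,195,220)),("stage",(305,170,380,225))) if n=="top" else (("stand",(115,255,210,345)),("stage",(260,135,330,200))):
        a=c["color"][b[1]:b[3],b[0]:b[2],::-1]; s=400/a.shape[0]; cv2.imwrite(f"pics/{n}_{nm}.png",cv2.resize(a,(400,400) if 0 else (int(a.shape[1]*300/a.shape[0]),300),interpolation=cv2.INTER_NEAREST))
import cv2
L=[cv2.imread(f"pics/{n}_{s}.png") for n in("top","side") for s in("stand","stage")]
def fit(a): return cv2.copyMakeBorder(cv2.resize(a,None,fx=min(400/a.shape[1],1),fy=min(400/a.shape[1],1),interpolation=0),0,0,0,0,0)
o=np.zeros((600,800,3),np.uint8)
for i,a in enumerate(L):
    a=fit(a); o[300*(i//2):300*(i//2)+a.shape[0],400*(i%2):400*(i%2)+a.shape[1]]=a
cv2.imwrite("pics/m.png",o)
E
```

```text
top
[261.2 238.8] 146.5 z12 [442.5  37.1  12. ] circ 22.1 depth 1456.6196
[229.5 239.1] 143.0 z12 [442.5 134.8  12. ] circ 22.0 depth 1461.8561
[261.6 208.8] 142.0 z12 [535.1  35.1  12. ] circ 22.2 depth 1477.9623
[162.4 200.9] 1110.0 z12 [562.5 343.3  12. ] circ 86.1 depth 1413.8925
   rect 64 ((557.1578369140625, 333.30596923828125), (155.81192016601562, 68.5526123046875), 79.58564758300781)
   rect 70 ((556.5262451171875, 332.1363220214844), (155.1466827392578, 68.26000213623047), 79.58568572998047)
[342.4 195.7] 1747.5 z12 [ 574.1 -217.3   12. ] circ 105.3 depth 1410.5984
   rect 64 ((568.6829833984375, -207.5690460205078), (103.61344909667969, 190.39218139648438), 4.782438278198242)
   rect 70 ((568.0021362304688, -206.42955017089844), (103.17105102539062, 189.57931518554688), 4.782439708709717)
[257.  182.4] 142.0 z12 [618.2  48.4  12. ] circ 22.2 depth 1484.9504
[346.7 142.6] 200.5 z12 [ 742.5 -235.9   12. ] circ 35.4 depth 1471.8354
[273. 134.] 56.5 z12 [772.3  -3.8  12. ] circ 15.1 depth 1448.5674
[207.7 142. ] 799.0 z12 [748.3 202.7  12. ] circ 54.3 depth 1441.3112
   rect 
[... 2740 characters left out ...]
625), 8.441361427307129)
[452.1  78.7] 4538.5 z12 [  343.  -1291.5    12. ] circ 441.8 depth 2018.7511
   rect 64 ((387.31500244140625, -1120.0667724609375), (548.4307861328125, 623.3895263671875), 0.9445416927337646)
   rect 70 ((385.1302490234375, -1101.5030517578125), (542.5239868164062, 616.6754150390625), 0.9445416331291199)
[508.5  28.8] 68.5 z12 [  215.9 -2489.6    12. ] circ 299.9 depth 1777.1157
[413.9   9.9] 824.0 z12 [  884.6 -2723.6    12. ] circ 502.4 depth 1968.1958
   rect 64 ((769.0692138671875, -2437.83984375), (565.0740966796875, 804.888671875), 36.32947540283203)
   rect 70 ((762.7728881835938, -2405.083740234375), (558.9881591796875, 796.219970703125), 36.329471588134766)
```

View pics/m.png

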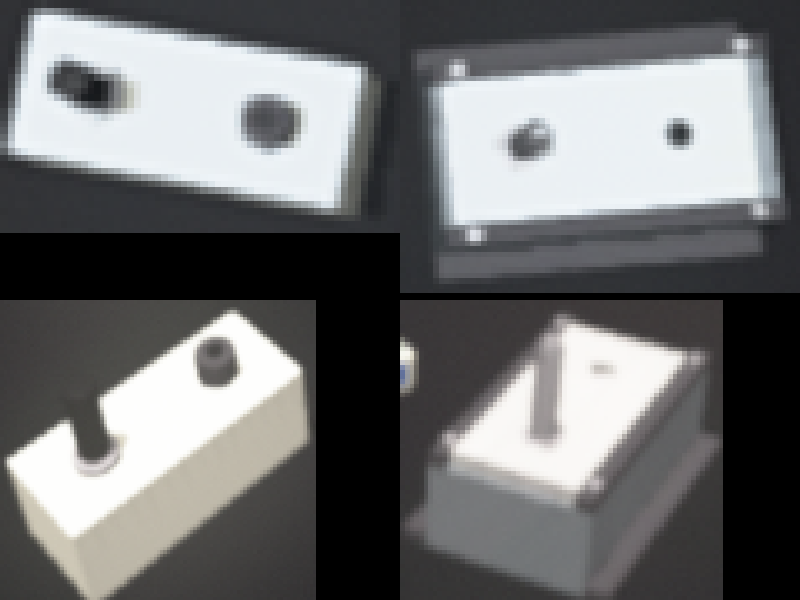

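The crops show the drift handle leaning away by perspective, the bolt head, the post and the plate hole, all clear dark blobs on white faces.

Run:
```python
import pickle; from h import *
c=pickle.load(open("pics/top0.pkl","rb")); s=4
I=cv2.resize(c["color"],None,fx=s,fy=s,interpolation=cv2.INTER_CUBIC).min(2)
tr=lambda k:(np.asarray(k,float).reshape(-1,2)+.5)/s-.5
for nm,b,z in(("stand",(135,185,195,220),64),("stage",(305,170,380,225),70)):
    o=np.array([b[0],b[1]])*s; a=I[b[1]*s:b[3]*s,b[0]*s:b[2]*s]
    print(nm,"max",a.max())
    for T in (140,180,200):
        k=max(blobs(a>T,2000,1e6),key=cv2.contourArea)
        print(T,"rect",cv2.minAreaRect(ray(c,tr(k+o),z)[:,:2].astype(np.float32)))
    fill=cv2.drawContours(np.zeros_like(a),[k],-1,1,-1)
    fill=cv2.erode(fill,np.ones((9,9)))
    for T in(60,90,120):
      for d in blobs((a<T)&(fill>0),30,5000):
        u=tr(cen(d)+o)[0]; print(" dark",T,u.round(2),cv2.contourArea(d)/16,[ (zz,ray(c,u,zz)[0,:2].round(1)) for zz in ((84,124,100) if z==64 else (70,105,140))])
c=pickle.load(open("pics/side0.pkl","rb"))
I=cv2.resize(c["color"],None,fx=s,fy=s,interpolation=cv2.INTER_CUBIC).min(2)
for nm,b in(("drift",(128,275,160,308)),("bolt",(168,262,192,285)),("stage",(265,135,330,200))):
    o=np.array([b[0],b[1]])*s; a=I[b[1]*s:b[3]*s,b[0]*s:b[2]*s]
    for T in(60,90,120,150):
      for d in blobs(a<T,30,20000):
        x=tr(d+o); print(nm,T,tr(cen(d)+o)[0].round(2),cv2.contourArea(d)/16,"box",x.min(0),x.max(0))
```

```text
stand max 252
140 rect ((557.4058227539062, 333.737548828125), (153.98092651367188, 67.34781646728516), 79.58601379394531)
180 rect ((557.45654296875, 333.9511413574219), (150.9545135498047, 64.86772918701172), 79.5870132446289)
200 rect ((557.5777587890625, 334.0050048828125), (149.62586975097656, 63.61412811279297), 79.58740234375)
 dark 60 [148.37 198.02] 13.0625 [(84, array([564. , 370.8])), (124, array([559.6, 361.8])), (100, array([562.2, 367.2]))]
 dark 90 [175.09 202.58] 17.59375 [(84, array([549.8, 291.7])), (124, array([545.7, 284.9])), (100, array([548.2, 289. ]))]
 dark 90 [146.91 197.33] 33.40625 [(84, array([566.1, 375.2])), (124, array([561.6, 366.1])), (100, array([564.3, 371.5]))]
 dark 120 [175.02 202.77] 38.125 [(84, array([549.2, 291.9])), (124, array([545.2, 285.1])), (100, array([547.6, 289.2]))]
 dark 120 [147.03 197.36] 43.875 [(84, array([566. , 374.9])), (124, array([561.5, 365.7])), (100, array([564.2, 371.2]))]
stage max 249
140 rect ((568.0241088867188, -206.83624267578125), (102.63268280029297, 187.13699340820312), 4.574185848236084)
180 rect ((567.65765
[... 1095 characters left out ...]
375 box [176.125 272.875] [184.875 278.875]
bolt 90 [178.92 269.44] 10.75 box [176.875 267.625] [180.875 271.125]
bolt 90 [170.35 263.41] 21.90625 box [167.625 261.625] [175.875 266.875]
bolt 120 [179.54 273.55] 115.96875 box [174.125 266.625] [185.375 279.875]
bolt 120 [170.65 263.6 ] 26.875 box [167.625 261.625] [176.875 267.625]
bolt 150 [179.51 273.29] 138.09375 box [173.625 266.125] [185.875 280.125]
bolt 150 [170.88 263.75] 31.03125 box [167.625 261.625] [177.625 267.875]
stage 60 [274.89 195.9 ] 160.4375 box [264.625 188.875] [295.875 199.375]
stage 60 [321.51 188.76] 375.75 box [305.875 167.125] [329.375 199.375]
stage 60 [290.03 143.59] 734.25 box [264.625 134.625] [329.375 169.125]
```

```bash
cat >> h.py <<'E'
def go(x,y,z,yaw=None):
    "offset (cm, tool axes) from the present pose to world x,y,z; mm"
    from rig import sense
    from scipy.spatial.transform import Rotation as Ro
    s=sense(); w,a,b,c=s["ee_rot"]; R=Ro.from_quat([a,b,c,w])
    d=np.array([x,y,z])-s["eef_pos"]
    print("t",s["time_s"],"pos",s["eef_pos"].round(1),"grip",round(s["grip_width"]*85,1),round(s["grip_force"],1),"F",s["force"].round(1),"offset",(R.inv().apply(d)/10).round(2),"|d|",np.linalg.norm(d).round(),"y-axis",R.apply([0,1,0]).round(3),"z",R.apply([0,0,1]).round(3))
E
python3 -c "from h import *;go(564.2,374.3,230)"
```

```text
t 0.1 pos [118.5 511.3 303.4] grip 85.2 0.0 F [0.2 0.6 0.1] offset [-46.52  -3.27   7.33] |d| 472.0 y-axis [ 0.226  0.974 -0.001] z [-0.001 -0.001 -1.   ]
```

Request:
step_arm(plan=[{"offset": [-46.5,-3.3,7.3],"rot": [0,0,0],"gripper": 4.2},{"offset": [-46.5,-3.3,7.3],"rot": [0,0,0],"gripper": 4.2},{"offset": [-46.5,-3.3,7.3],"rot": [0,0,0],"gripper": 4.2},{"offset": [-46.5,-3.3,7.3],"rot": [0,0,0],"gripper": 4.2},{"offset": [-46.5,-3.3,7.3],"rot": [0,0,0],"gripper": 4.2},{"offset": [-46.5,-3.3,7.3],"rot": [0,0,0],"gripper": 4.2},{"offset": [-46.5,-3.3,7.3],"rot": [0,0,0],"gripper": 4.2},{"offset": [-46.5,-3.3,7.3],"rot": [0,0,0],"gripper": 4.2},{"offset": [-46.5,-3.3,7.3],"rot": [0,0,0],"gripper": 4.2},{"offset": [-46.5,-3.3,7.3],"rot": [0,0,0],"gripper": 4.2},{"offset": [-46.5,-3.3,7.3],"rot": [0,0,0],"gripper": 4.2},{"offset": [-46.5,-3.3,7.3],"rot": [0,0,0],"gripper": 4.2}])

```text
time_s: 1.3
eef_pos: [563.7, 374.4, 230.3]
ee_rot: [-0.001, 0.114, 0.994, -0.0]
force: [-0.1, -0.2, -0.4]
grip_width: 0.494
grip_force: 0.0
```

Run:
```python
from h import *; from rig import *
c=capture("side"); go(564.2,374.3,156)
cv2.imwrite("pics/a1.png",cv2.resize(c["color"][150:384,60:372,::-1],(800,600)))
```

```text
t 1.35 pos [563.2 374.8 230.9] grip 41.5 0.0 F [-0.3  0.7  0. ] offset [-0.11 -0.03  7.49] |d| 75.0 y-axis [ 0.225  0.974 -0.   ] z [-0.001  0.    -1.   ]
```

View pics/a1.png

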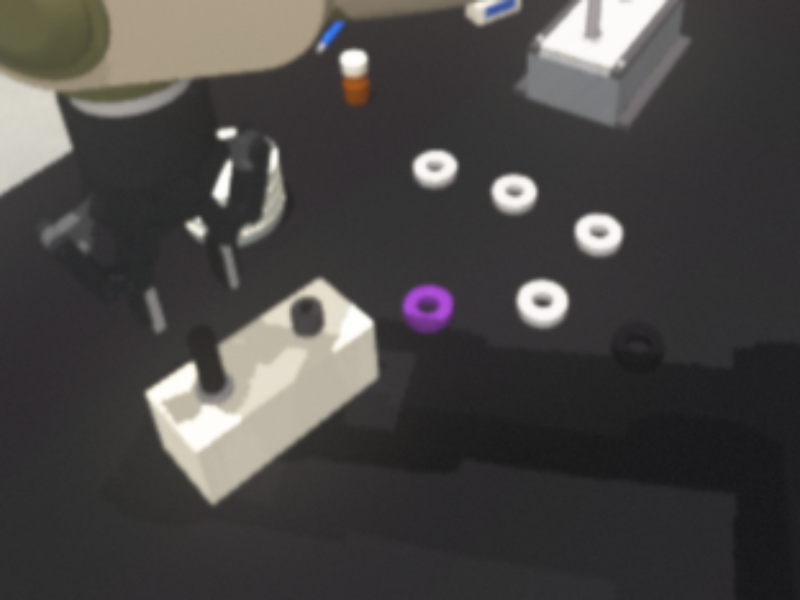

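The fingers straddle the drift: their tips are at about (157,328) and (235,285), the handle top at (203,330). I'll go down and grip.

Request:
step_arm(plan=[{"offset": [-0.1,0,3.7],"rot": [0,0,0],"gripper": 4.2},{"offset": [-0.1,0,7.4],"rot": [0,0,0],"gripper": 4.2},{"offset": [-0.1,0,7.4],"rot": [0,0,0],"gripper": 4.2},{"offset": [-0.1,0,7.4],"rot": [0,0,0],"gripper": 1.4},{"offset": [-0.1,0,7.4],"rot": [0,0,0],"gripper": 1.4},{"offset": [-0.1,0,7.4],"rot": [0,0,0],"gripper": 1.4},{"offset": [-0.1,0,7.4],"rot": [0,0,0],"gripper": 1.4},{"offset": [-0.1,0,7.4],"rot": [0,0,0],"gripper": 1.4}], squeeze=80)

```text
time_s: 2.15
eef_pos: [565.5, 374.7, 159.7]
ee_rot: [0.002, 0.114, 0.994, 0.001]
force: [-3.0, -0.3, 8.3]
grip_width: 0.191
grip_force: 77.9
```

```bash
python3 -c "
from h import *; go(564,374.3,236)"
```

```text
t 2.15 pos [565.5 374.7 159.7] grip 16.3 77.9 F [-3.  -0.3  8.3] offset [ 0.11 -0.05 -7.63] |d| 76.0 y-axis [0.226 0.974 0.003] z [ 0.003  0.002 -1.   ]
```

Request:
step_arm(plan=[{"offset": [0,0,-3],"rot": [0,0,0],"gripper": 1.4},{"offset": [0,0,-7],"rot": [0,0,0],"gripper": 1.4},{"offset": [0,0,-12],"rot": [0,0,0],"gripper": 1.4},{"offset": [0,0,-16],"rot": [0,0,0],"gripper": 1.4},{"offset": [0,0,-16],"rot": [0,0,0],"gripper": 1.4},{"offset": [0,0,-16],"rot": [0,0,0],"gripper": 1.4}])

```text
time_s: 2.75
eef_pos: [565.0, 374.1, 317.8]
ee_rot: [0.001, 0.114, 0.994, 0.0]
force: [-0.6, -0.8, -3.4]
grip_width: 0.187
grip_force: 78.1
```

Run:
```python
from h import *; from rig import *
c=capture("side"); go(571.4,-252.7,316)
cv2.imwrite("pics/a2.png",cv2.resize(c["color"][150:330,60:300,::-1],(800,600)))
```

```text
t 2.8 pos [564.8 374.  316.1] grip 16.1 78.1 F [-0.5 -0.4 -2.2] offset [-1.479e+01 -6.090e+01  4.000e-02] |d| 627.0 y-axis [ 0.226  0.974 -0.001] z [-0.001 -0.001 -1.   ]
```

View pics/a2.png

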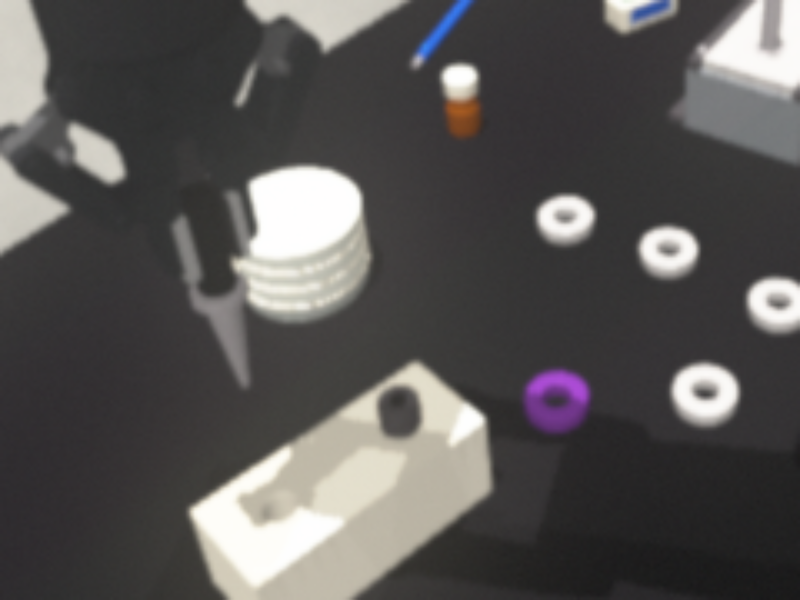

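The drift is held with its tip at crop (247,385) and the handle top near (205,190). I'll check its tilt and the tip position.

Run:
```python
from h import *; import pickle
c=pickle.load(open("pics/side0.pkl","rb"))
for z in (160,220,226,280): print(z,((proj(c,[[564.8,374,z],[564.8,375,z],[565.8,374,z]])-[60,150])/.3).round(1).tolist())
```

```text
160 [[243.0, 387.8], [241.4, 389.1], [241.6, 386.9]]
220 [[218.9, 299.1], [217.2, 300.4], [217.4, 298.2]]
226 [[216.3, 289.6], [214.6, 290.9], [214.8, 288.7]]
280 [[191.5, 198.3], [189.6, 199.5], [189.9, 197.4]]
```

Request:
step_arm(plan=[{"offset": [-14.8,-60.9,0],"rot": [0,0,0],"gripper": 1.4},{"offset": [-14.8,-60.9,0],"rot": [0,0,0],"gripper": 1.4},{"offset": [-14.8,-60.9,0],"rot": [0,0,0],"gripper": 1.4},{"offset": [-14.8,-60.9,0],"rot": [0,0,0],"gripper": 1.4},{"offset": [-14.8,-60.9,0],"rot": [0,0,0],"gripper": 1.4},{"offset": [-14.8,-60.9,0],"rot": [0,0,0],"gripper": 1.4},{"offset": [-14.8,-60.9,0],"rot": [0,0,0],"gripper": 1.4},{"offset": [-14.8,-60.9,0],"rot": [0,0,0],"gripper": 1.4},{"offset": [-14.8,-60.9,0],"rot": [0,0,0],"gripper": 1.4},{"offset": [-14.8,-60.9,0],"rot": [0,0,0],"gripper": 1.4},{"offset": [-14.8,-60.9,0],"rot": [0,0,0],"gripper": 1.4},{"offset": [-14.8,-60.9,0],"rot": [0,0,0],"gripper": 1.4}])

```text
time_s: 4.0
eef_pos: [570.8, -227.8, 315.2]
ee_rot: [-0.001, 0.114, 0.994, 0.001]
force: [0.8, -0.7, -2.4]
grip_width: 0.192
grip_force: 78.4
```

Run:
```python
from h import *; from rig import *
go(571.4,-252.7,236)
```

```text
t 4.0 pos [ 570.8 -227.8  315.2] grip 16.3 78.4 F [ 0.8 -0.7 -2.4] offset [-0.65 -2.42  7.92] |d| 83.0 y-axis [0.226 0.974 0.001] z [-0.003  0.002 -1.   ]
```

Request:
step_arm(plan=[{"offset": [-0.6,-2.4,0],"rot": [0,0,0],"gripper": 1.4},{"offset": [-0.6,-2.4,3],"rot": [0,0,0],"gripper": 1.4},{"offset": [-0.6,-2.4,6],"rot": [0,0,0],"gripper": 1.4},{"offset": [-0.6,-2.4,7.8],"rot": [0,0,0],"gripper": 1.4},{"offset": [-0.6,-2.4,7.8],"rot": [0,0,0],"gripper": 1.4},{"offset": [-0.6,-2.4,7.8],"rot": [0,0,0],"gripper": 1.4}])

```text
time_s: 4.6
eef_pos: [571.8, -250.6, 238.7]
ee_rot: [-0.0, 0.114, 0.994, 0.0]
force: [0.3, -1.2, -1.5]
grip_width: 0.195
grip_force: 78.4
```

Run:
```python
from h import *; from rig import *
c=capture("side"); go(571.4,-252.7,226)
cv2.imwrite("pics/a3.png",cv2.resize(c["color"][120:195,250:350,::-1],(800,600),interpolation=cv2.INTER_CUBIC))
print(((proj(c,[[571.4,-252.7,80],[571.2,-249.7,70]])-[250,120])*8).round())
```

```text
t 4.65 pos [ 572.1 -250.7  239.6] grip 16.3 78.4 F [ 0.9 -0.6 -1.1] offset [ 0.02 -0.21  1.36] |d| 14.0 y-axis [ 0.226  0.974 -0.   ] z [ 0.001 -0.    -1.   ]
[[433. 209.]
 [427. 237.]]
```

View pics/a3.png

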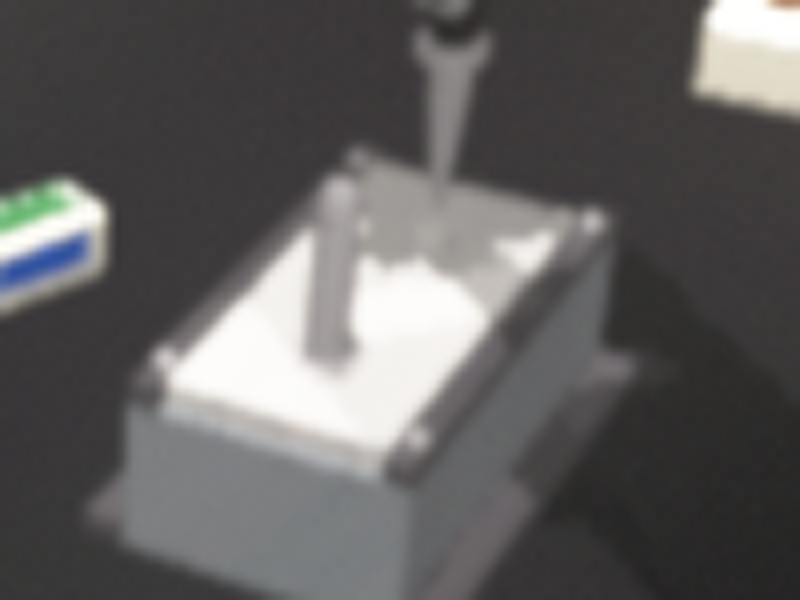

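The tip is at (433,205), right over the expected hole position (427,237), which lies in shadow. I'll lower it and watch the force.

Request:
step_arm(plan=[{"offset": [0,-0.2,1],"rot": [0,0,0],"gripper": 1.4},{"offset": [0,-0.2,2],"rot": [0,0,0],"gripper": 1.4},{"offset": [0,-0.2,2.4],"rot": [0,0,0],"gripper": 1.4},{"offset": [0,-0.2,2.4],"rot": [0,0,0],"gripper": 1.4}], squeeze=100)

```text
time_s: 5.05
eef_pos: [571.2, -252.5, 214.0]
ee_rot: [-0.001, 0.114, 0.994, 0.0]
force: [-0.3, -0.7, -2.0]
grip_width: 0.185
grip_force: 91.9
```

Request:
step_arm(plan=[{"offset": [0,0,0.5],"rot": [0,0,0],"gripper": 1.4},{"offset": [0,0,1],"rot": [0,0,0],"gripper": 1.4},{"offset": [0,0,1],"rot": [0,0,0],"gripper": 1.4}])

```text
time_s: 5.35
eef_pos: [571.2, -252.4, 204.1]
ee_rot: [-0.001, 0.114, 0.994, 0.0]
force: [0.1, -0.7, -1.7]
grip_width: 0.183
grip_force: 91.8
```

Request:
step_arm(plan=[{"offset": [0,0,0.5],"rot": [0,0,0],"gripper": 1.4},{"offset": [0,0,1],"rot": [0,0,0],"gripper": 1.4},{"offset": [0,0,1.5],"rot": [0,0,0],"gripper": 1.4},{"offset": [0,0,1.5],"rot": [0,0,0],"gripper": 1.4}])

```text
time_s: 5.75
eef_pos: [571.4, -252.2, 188.9]
ee_rot: [-0.0, 0.114, 0.994, 0.001]
force: [1.0, 3.6, -3.6]
grip_width: 0.186
grip_force: 91.4
```

Request:
step_arm(plan=[{"offset": [0,0,0.4],"rot": [0,0,0],"gripper": 1.4},{"offset": [0,0,0.8],"rot": [0,0,0],"gripper": 1.4},{"offset": [0,0,0.8],"rot": [0,0,0],"gripper": 1.4}])

```text
time_s: 6.05
eef_pos: [571.4, -252.5, 181.3]
ee_rot: [-0.0, 0.114, 0.994, 0.0]
force: [1.8, 3.3, -3.2]
grip_width: 0.185
grip_force: 91.6
```

Request:
step_arm(plan=[{"offset": [0,0,0.3],"rot": [0,0,0],"gripper": 1.4},{"offset": [0,0,0.6],"rot": [0,0,0],"gripper": 1.4},{"offset": [0,0,0.8],"rot": [0,0,0],"gripper": 1.4},{"offset": [0,0,0.8],"rot": [0,0,0],"gripper": 1.4}])

```text
time_s: 6.45
eef_pos: [571.5, -252.6, 173.5]
ee_rot: [0.0, 0.114, 0.994, 0.0]
force: [2.9, 3.3, -3.0]
grip_width: 0.185
grip_force: 91.6
```

```bash
python3 -c "
from h import *; go(571.4,-252.7,165.7)"
```

```text
t 6.45 pos [ 571.5 -252.6  173.5] grip 15.7 91.6 F [ 2.9  3.3 -3. ] offset [ 0.   -0.01  0.78] |d| 8.0 y-axis [0.226 0.974 0.   ] z [ 0.  0. -1.]
```

Request:
step_arm(plan=[{"offset": [0,0,0.3],"rot": [0,0,0],"gripper": 1.4},{"offset": [0,0,0.6],"rot": [0,0,0],"gripper": 1.4},{"offset": [0,0,0.8],"rot": [0,0,0],"gripper": 1.4},{"offset": [0,0,0.8],"rot": [0,0,0],"gripper": 1.4}])

```text
time_s: 6.85
eef_pos: [571.5, -252.9, 166.0]
ee_rot: [0.0, 0.114, 0.994, -0.0]
force: [3.3, 0.1, -0.3]
grip_width: 0.188
grip_force: 92.4
```

Request:
step_arm(plan=[{"offset": [0,0,0.1],"rot": [0,0,0],"gripper": 1.4},{"offset": [0,0,0.1],"rot": [0,0,0],"gripper": 1.4},{"offset": [0,0,0.1],"rot": [0,0,0],"gripper": 1.4}])

```text
time_s: 7.15
eef_pos: [571.6, -252.9, 165.9]
ee_rot: [0.001, 0.114, 0.994, -0.0]
force: [1.1, 1.5, 6.9]
grip_width: 0.188
grip_force: 92.6
```

The collar is seated, so I'll lift straight out and return the drift.

Request:
step_arm(plan=[{"offset": [0,0,-1],"rot": [0,0,0],"gripper": 1.4},{"offset": [0,0,-3],"rot": [0,0,0],"gripper": 1.4},{"offset": [0,0,-6],"rot": [0,0,0],"gripper": 1.4},{"offset": [0,0,-10],"rot": [0,0,0],"gripper": 1.4},{"offset": [0,0,-15.5],"rot": [0,0,0],"gripper": 1.4},{"offset": [0,0,-15.5],"rot": [0,0,0],"gripper": 1.4},{"offset": [0,0,-15.5],"rot": [0,0,0],"gripper": 1.4}])

```text
time_s: 7.85
eef_pos: [571.2, -252.8, 320.8]
ee_rot: [0.0, 0.114, 0.994, -0.001]
force: [0.6, -0.0, -2.1]
grip_width: 0.186
grip_force: 91.8
```

```bash
python3 -c "
from h import *; go(565.2,374.5,321)"
```

```text
t 7.85 pos [ 571.2 -252.8  320.8] grip 15.8 91.8 F [ 0.6 -0.  -2.1] offset [14.76 60.97 -0.1 ] |d| 627.0 y-axis [ 0.226  0.974 -0.001] z [ 0.001 -0.001 -1.   ]
```

Request:
step_arm(plan=[{"offset": [14.8,61,0],"rot": [0,0,0],"gripper": 1.4},{"offset": [14.8,61,0],"rot": [0,0,0],"gripper": 1.4},{"offset": [14.8,61,0],"rot": [0,0,0],"gripper": 1.4},{"offset": [14.8,61,0],"rot": [0,0,0],"gripper": 1.4},{"offset": [14.8,61,0],"rot": [0,0,0],"gripper": 1.4},{"offset": [14.8,61,0],"rot": [0,0,0],"gripper": 1.4},{"offset": [14.8,61,0],"rot": [0,0,0],"gripper": 1.4},{"offset": [14.8,61,0],"rot": [0,0,0],"gripper": 1.4},{"offset": [14.8,61,0],"rot": [0,0,0],"gripper": 1.4},{"offset": [14.8,61,0],"rot": [0,0,0],"gripper": 1.4},{"offset": [14.8,61,0],"rot": [0,0,0],"gripper": 1.4},{"offset": [14.8,61,0],"rot": [0,0,0],"gripper": 1.4}])

```text
time_s: 9.05
eef_pos: [564.6, 349.0, 317.3]
ee_rot: [-0.002, 0.114, 0.994, -0.001]
force: [0.9, 0.2, -1.2]
grip_width: 0.184
grip_force: 91.9
```

Request:
step_arm(plan=[{"offset": [0,0,0],"rot": [0,0,0],"gripper": 1.4},{"offset": [0,0,0],"rot": [0,0,0],"gripper": 1.4}])

```text
time_s: 9.25
eef_pos: [564.8, 347.8, 317.1]
ee_rot: [-0.002, 0.113, 0.994, -0.001]
force: [0.6, -0.6, -2.7]
grip_width: 0.185
grip_force: 92.0
```

```bash
python3 -c "
from h import *; go(565.2,374.5,235)"
```

```text
t 9.25 pos [564.8 347.8 317.1] grip 15.7 92.0 F [ 0.6 -0.6 -2.7] offset [0.53 2.64 8.21] |d| 86.0 y-axis [ 0.224  0.975 -0.003] z [-0.004 -0.002 -1.   ]
```

Request:
step_arm(plan=[{"offset": [0.5,2.6,4],"rot": [0,0,0],"gripper": 1.4},{"offset": [0.5,2.6,8.2],"rot": [0,0,0],"gripper": 1.4},{"offset": [0.5,2.6,8.2],"rot": [0,0,0],"gripper": 1.4},{"offset": [0.5,2.6,8.2],"rot": [0,0,0],"gripper": 1.4}])

```text
time_s: 9.65
eef_pos: [566.8, 372.5, 238.4]
ee_rot: [-0.0, 0.114, 0.993, -0.0]
force: [0.8, -1.0, -0.8]
grip_width: 0.188
grip_force: 92.1
```

```bash
python3 -c "
from h import *; go(565.2,374.5,162)"
```

```text
t 9.65 pos [566.8 372.5 238.4] grip 16.0 92.1 F [ 0.8 -1.  -0.8] offset [0.2  0.17 7.64] |d| 76.0 y-axis [ 0.227  0.974 -0.001] z [-0.001 -0.001 -1.   ]
```

Request:
step_arm(plan=[{"offset": [0.2,0.2,0],"rot": [0,0,0],"gripper": 1.4},{"offset": [0.2,0.2,2],"rot": [0,0,0],"gripper": 1.4},{"offset": [0.2,0.2,4],"rot": [0,0,0],"gripper": 1.4},{"offset": [0.2,0.2,5.5],"rot": [0,0,0],"gripper": 1.4},{"offset": [0.2,0.2,5.5],"rot": [0,0,0],"gripper": 1.4}])

```text
time_s: 10.15
eef_pos: [564.6, 375.8, 182.1]
ee_rot: [-0.001, 0.114, 0.993, -0.0]
force: [-0.5, 0.2, -1.2]
grip_width: 0.182
grip_force: 92.1
```

```bash
python3 -c "
from h import *; go(565.2,374.5,161)"
```

```text
t 10.15 pos [564.6 375.8 182.1] grip 15.4 92.1 F [-0.5  0.2 -1.2] offset [-0.09 -0.12  2.11] |d| 21.0 y-axis [ 0.226  0.974 -0.001] z [-0.002 -0.001 -1.   ]
```

Request:
step_arm(plan=[{"offset": [-0.1,-0.1,1],"rot": [0,0,0],"gripper": 1.4},{"offset": [-0.1,-0.1,2],"rot": [0,0,0],"gripper": 1.4},{"offset": [-0.1,-0.1,2.1],"rot": [0,0,0],"gripper": 1.4},{"offset": [-0.1,-0.1,2.1],"rot": [0,0,0],"gripper": 1.4}])

```text
time_s: 10.55
eef_pos: [565.5, 375.0, 161.7]
ee_rot: [-0.0, 0.114, 0.994, -0.0]
force: [0.2, -1.2, -2.5]
grip_width: 0.186
grip_force: 92.3
```

Request:
step_arm(plan=[{"offset": [0,0,0],"rot": [0,0,0],"gripper": 4},{"offset": [0,0,0],"rot": [0,0,0],"gripper": 4},{"offset": [0,0,0],"rot": [0,0,0],"gripper": 4},{"offset": [0,0,0],"rot": [0,0,0],"gripper": 4},{"offset": [0,0,-4],"rot": [0,0,0],"gripper": 4},{"offset": [0,0,-8],"rot": [0,0,0],"gripper": 4},{"offset": [0,0,-8],"rot": [0,0,0],"gripper": 4},{"offset": [0,0,-8],"rot": [0,0,0],"gripper": 4}])

```text
time_s: 11.35
eef_pos: [565.6, 375.1, 242.8]
ee_rot: [0.001, 0.114, 0.994, 0.0]
force: [-0.6, 0.4, -0.8]
grip_width: 0.469
grip_force: 0.0
```

Run:
```python
from h import *; from rig import *
c=capture("side"); go(549.8,295,200)
cv2.imwrite("pics/a4.png",cv2.resize(c["color"][204:354,60:260,::-1],(800,600)))
print(((proj(c,[[549.8,295,84],[564.9,374,124]])-[60,204])*4).round())
```

```text
t 11.4 pos [565.4 375.  241.4] grip 39.7 0.0 F [0.  0.1 0.3] offset [-0.29 -8.14  4.14] |d| 91.0 y-axis [ 0.226  0.974 -0.   ] z [-0.001 -0.    -1.   ]
[[474. 266.]
 [307. 307.]]
```

View pics/a4.png

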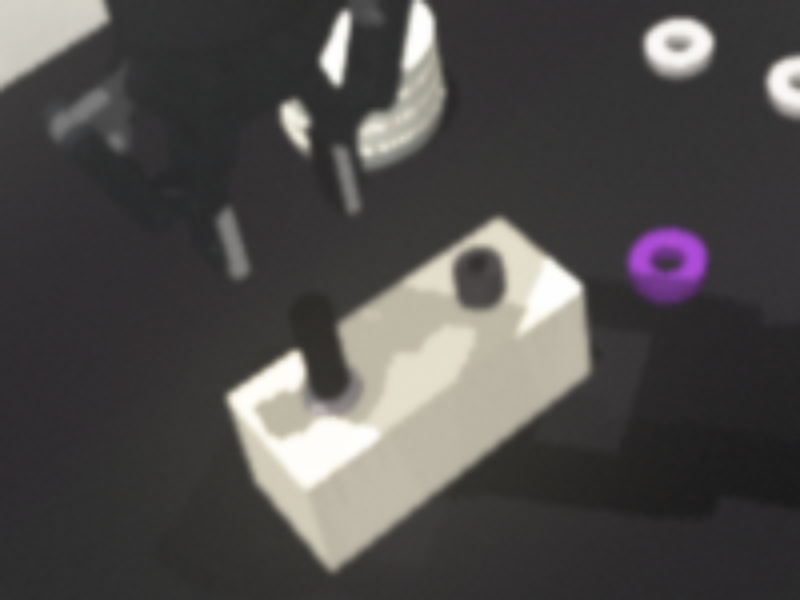

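The drift stands in its socket (handle top about (313,308)). The bolt head top is at (480,264), within a constant camera offset of the prediction.

Request:
step_arm(plan=[{"offset": [-0.3,-4.5,0],"rot": [0,0,0],"gripper": 4},{"offset": [-0.3,-8.1,2],"rot": [0,0,0],"gripper": 4},{"offset": [-0.3,-8.1,4.1],"rot": [0,0,0],"gripper": 4},{"offset": [-0.3,-8.1,4.1],"rot": [0,0,0],"gripper": 4},{"offset": [-0.3,-8.1,4.1],"rot": [0,0,0],"gripper": 4}])

```text
time_s: 11.9
eef_pos: [550.2, 295.8, 200.6]
ee_rot: [-0.0, 0.114, 0.994, -0.0]
force: [0.1, 0.2, 0.1]
grip_width: 0.471
grip_force: 0.0
```

Run:
```python
from h import *
go(549.8,295,139)
```

```text
t 11.9 pos [550.2 295.8 200.6] grip 40.1 0.0 F [0.1 0.2 0.1] offset [ 0.01 -0.08  6.16] |d| 62.0 y-axis [ 0.226  0.974 -0.   ] z [-0.001 -0.    -1.   ]
```

Request:
step_arm(plan=[{"offset": [0,-0.1,3],"rot": [0,0,0],"gripper": 4},{"offset": [0,-0.1,5.5],"rot": [0,0,0],"gripper": 4},{"offset": [0,-0.1,6.1],"rot": [0,0,0],"gripper": 4},{"offset": [0,-0.1,6.1],"rot": [0,0,0],"gripper": 4},{"offset": [0,-0.1,6.1],"rot": [0,0,0],"gripper": 2},{"offset": [0,-0.1,6.1],"rot": [0,0,0],"gripper": 2},{"offset": [0,-0.1,6.1],"rot": [0,0,0],"gripper": 2},{"offset": [0,-0.1,6.1],"rot": [0,0,0],"gripper": 2},{"offset": [0,-0.1,6.1],"rot": [0,0,0],"gripper": 2}], squeeze=60)

```text
time_s: 12.8
eef_pos: [550.6, 295.0, 141.9]
ee_rot: [0.002, 0.114, 0.994, 0.001]
force: [-0.5, 0.9, 6.6]
grip_width: 0.25
grip_force: 58.6
```

Request:
step_arm(plan=[{"offset": [0,0,-2],"rot": [0,0,0],"gripper": 2},{"offset": [0,0,-5],"rot": [0,0,0],"gripper": 2},{"offset": [0,0,-10],"rot": [0,0,0],"gripper": 2},{"offset": [0,0,-13.5],"rot": [0,0,0],"gripper": 2},{"offset": [0,0,-13.5],"rot": [0,0,0],"gripper": 2},{"offset": [0,0,-13.5],"rot": [0,0,0],"gripper": 2}])

```text
time_s: 13.4
eef_pos: [549.8, 294.4, 275.3]
ee_rot: [0.0, 0.114, 0.994, 0.0]
force: [0.1, 0.4, -1.1]
grip_width: 0.252
grip_force: 58.9
```

Run:
```python
from h import *; from rig import *
c=capture("side"); go(571.3,-252.8,275)
cv2.imwrite("pics/a5.png",cv2.resize(c["color"][174:324,80:280,::-1],(800,600)))
print(((proj(c,[[549.8,295,154],[549.8,295,219]])-[80,174])*4).round())
```

```text
t 13.45 pos [549.6 294.4 274.1] grip 21.3 58.9 F [ 0.6 -0.2 -1.7] offset [-14.47 -52.81  -0.07] |d| 548.0 y-axis [ 0.226  0.974 -0.001] z [-0.001 -0.    -1.   ]
[[377. 279.]
 [359. 167.]]
```

View pics/a5.png

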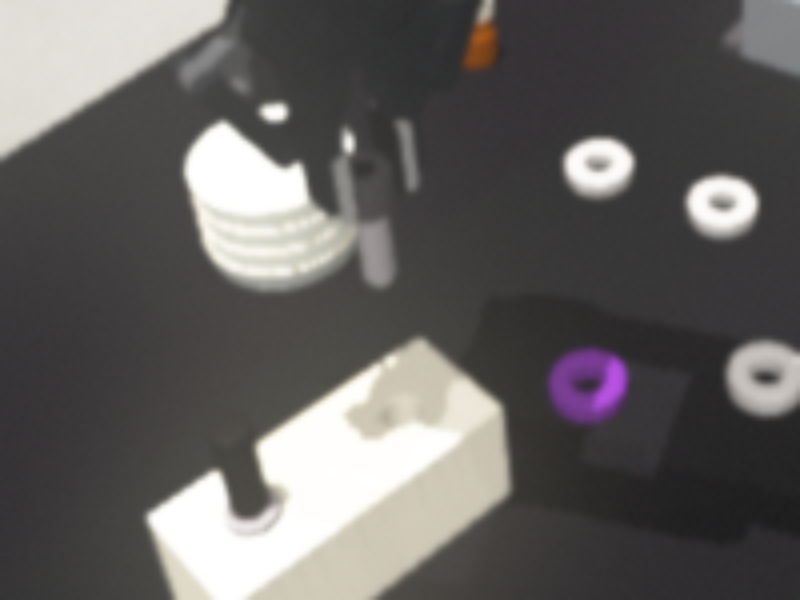

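The bolt hangs upright in the grip (foot at (378,285)). The drift is seated. Next is the hole.

Request:
step_arm(plan=[{"offset": [-14.5,-52.8,-1.5],"rot": [0,0,0],"gripper": 2},{"offset": [-14.5,-52.8,-1.5],"rot": [0,0,0],"gripper": 2},{"offset": [-14.5,-52.8,-1.5],"rot": [0,0,0],"gripper": 2},{"offset": [-14.5,-52.8,-1.5],"rot": [0,0,0],"gripper": 2},{"offset": [-14.5,-52.8,-1.5],"rot": [0,0,0],"gripper": 2},{"offset": [-14.5,-52.8,-1.5],"rot": [0,0,0],"gripper": 2},{"offset": [-14.5,-52.8,-1.5],"rot": [0,0,0],"gripper": 2},{"offset": [-14.5,-52.8,-1.5],"rot": [0,0,0],"gripper": 2},{"offset": [-14.5,-52.8,-1.5],"rot": [0,0,0],"gripper": 2},{"offset": [-14.5,-52.8,-1.5],"rot": [0,0,0],"gripper": 2},{"offset": [-14.5,-52.8,-1.5],"rot": [0,0,0],"gripper": 2},{"offset": [-14.5,-52.8,-1.5],"rot": [0,0,0],"gripper": 2}])

```text
time_s: 14.65
eef_pos: [570.9, -258.0, 287.4]
ee_rot: [-0.001, 0.117, 0.993, 0.0]
force: [0.3, 0.1, -2.4]
grip_width: 0.25
grip_force: 59.1
```

Request:
step_arm(plan=[{"offset": [0,0,0],"rot": [0,0,0],"gripper": 2},{"offset": [0,0,0],"rot": [0,0,0],"gripper": 2}])

```text
time_s: 14.85
eef_pos: [571.9, -251.6, 288.9]
ee_rot: [-0.001, 0.113, 0.994, 0.001]
force: [1.0, -0.1, -1.3]
grip_width: 0.251
grip_force: 59.1
```

Run:
```python
from h import *
go(571.4,-252.8,205)
```

```text
t 14.85 pos [ 571.9 -251.6  288.9] grip 21.3 59.1 F [ 1.  -0.1 -1.3] offset [ 0.01 -0.14  8.39] |d| 84.0 y-axis [0.225 0.974 0.001] z [-0.002  0.001 -1.   ]
```

Request:
step_arm(plan=[{"offset": [0,-0.1,4],"rot": [0,0,0],"gripper": 2},{"offset": [0,-0.1,8.2],"rot": [0,0,0],"gripper": 2},{"offset": [0,-0.1,8.2],"rot": [0,0,0],"gripper": 2},{"offset": [0,-0.1,8.2],"rot": [0,0,0],"gripper": 2},{"offset": [0,-0.1,8.2],"rot": [0,0,0],"gripper": 2}])

```text
time_s: 15.35
eef_pos: [572.6, -253.5, 210.6]
ee_rot: [0.002, 0.113, 0.994, -0.001]
force: [-0.3, -0.1, -1.0]
grip_width: 0.249
grip_force: 59.1
```

Run:
```python
from h import *
go(571.4,-252.8,184)
```

```text
t 15.35 pos [ 572.6 -253.5  210.6] grip 21.1 59.1 F [-0.3 -0.1 -1. ] offset [0.14 0.05 2.66] |d| 27.0 y-axis [ 0.225  0.974 -0.001] z [ 0.003 -0.002 -1.   ]
```

Request:
step_arm(plan=[{"offset": [0.1,0,1],"rot": [0,0,0],"gripper": 2},{"offset": [0.1,0,1.5],"rot": [0,0,0],"gripper": 2},{"offset": [0.1,0,2],"rot": [0,0,0],"gripper": 2},{"offset": [0.1,0,2],"rot": [0,0,0],"gripper": 2},{"offset": [0.1,0,2],"rot": [0,0,0],"gripper": 2}])

```text
time_s: 15.85
eef_pos: [570.8, -253.3, 187.9]
ee_rot: [0.0, 0.114, 0.994, 0.0]
force: [-0.1, 0.1, -2.2]
grip_width: 0.256
grip_force: 59.1
```

Run:
```python
from h import *
go(571.4,-252.8,178)
```

```text
t 15.85 pos [ 570.8 -253.3  187.9] grip 21.8 59.1 F [-0.1  0.1 -2.2] offset [-0.04  0.07  0.99] |d| 10.0 y-axis [0.226 0.974 0.   ] z [ 0.  0. -1.]
```

Request:
step_arm(plan=[{"offset": [0,0,0.5],"rot": [0,0,0],"gripper": 2},{"offset": [0,0,1],"rot": [0,0,0],"gripper": 2},{"offset": [0,0,1],"rot": [0,0,0],"gripper": 2}])

```text
time_s: 16.15
eef_pos: [570.6, -253.2, 177.0]
ee_rot: [-0.0, 0.114, 0.994, 0.0]
force: [0.9, 1.3, -2.8]
grip_width: 0.251
grip_force: 59.0
```

Request:
step_arm(plan=[{"offset": [0,0,0.3],"rot": [0,0,0],"gripper": 2},{"offset": [0,0,0.6],"rot": [0,0,0],"gripper": 2},{"offset": [0,0,0.6],"rot": [0,0,0],"gripper": 2}])

```text
time_s: 16.45
eef_pos: [570.7, -253.3, 171.4]
ee_rot: [-0.0, 0.114, 0.994, 0.0]
force: [1.0, 1.3, -2.8]
grip_width: 0.254
grip_force: 59.0
```

Request:
step_arm(plan=[{"offset": [0,0,0.5],"rot": [0,0,0],"gripper": 2},{"offset": [0,0,1],"rot": [0,0,0],"gripper": 2},{"offset": [0,0,1.5],"rot": [0,0,0],"gripper": 2},{"offset": [0,0,2],"rot": [0,0,0],"gripper": 2},{"offset": [0,0,2.1],"rot": [0,0,0],"gripper": 2},{"offset": [0,0,2.1],"rot": [0,0,0],"gripper": 2}])

```text
time_s: 17.05
eef_pos: [570.7, -253.2, 150.5]
ee_rot: [-0.0, 0.114, 0.994, 0.0]
force: [3.2, 1.7, -3.2]
grip_width: 0.251
grip_force: 59.0
```

Request:
step_arm(plan=[{"offset": [0,0,0.2],"rot": [0,0,0],"gripper": 2},{"offset": [0,0,0.3],"rot": [0,0,0],"gripper": 2},{"offset": [0,0,0.3],"rot": [0,0,0],"gripper": 2}])

```text
time_s: 17.35
eef_pos: [570.9, -253.4, 148.2]
ee_rot: [0.0, 0.114, 0.994, -0.0]
force: [4.1, 2.7, 1.2]
grip_width: 0.247
grip_force: 59.4
```

Request:
step_arm(plan=[{"offset": [0,0,0.1],"rot": [0,0,0],"gripper": 2},{"offset": [0,0,0.1],"rot": [0,0,0],"gripper": 2},{"offset": [0,0,0],"rot": [0,0,0],"gripper": 4},{"offset": [0,0,0],"rot": [0,0,0],"gripper": 4},{"offset": [0,0,0],"rot": [0,0,0],"gripper": 4},{"offset": [0,0,-4],"rot": [0,0,0],"gripper": 4},{"offset": [0,0,-9],"rot": [0,0,0],"gripper": 4},{"offset": [0,0,-15],"rot": [0,0,0],"gripper": 6},{"offset": [0,0,-15],"rot": [0,0,0],"gripper": 6},{"offset": [0,0,-15],"rot": [0,0,0],"gripper": 6}])

```text
time_s: 18.35
eef_pos: [570.9, -253.7, 299.5]
ee_rot: [0.001, 0.114, 0.994, -0.001]
force: [-1.2, -0.1, 0.2]
grip_width: 0.701
grip_force: 0.0
```

Run:
```python
from h import *; from rig import *
C={n:capture(n) for n in("side","top")}
def rings(c,show=True):
    I=c["color"].astype(int); mn=I.min(2); out=[]
    for k in blobs((mn>85)&(I.max(2)-mn<40),60,500):
        p=ray(c,k[:,0],12)[:,:2].astype(np.float32); r=cv2.minEnclosingCircle(p)[1]; u=cen(k); q=ray(c,u,12)[0,:2]
        if 18<r<30 and 300<q[0]<750: out.append((u.round(1).tolist(),q.round(1).tolist(),round(r,1)))
    return out
for n in C: print(n,*rings(C[n]),sep="\n ")
c=C["side"]
a=cv2.resize(c["color"][130:205,250:350,::-1],(400,300),interpolation=cv2.INTER_CUBIC)
b=cv2.resize(C["top"]["color"][162:237,300:400,::-1],(400,300),interpolation=cv2.INTER_CUBIC)
cv2.imwrite("pics/a6.png",np.hstack([a,b]))
go(442,37.5,200)
```

```text
side
 ([271.0, 267.7], [441.5, 136.9], 27.2)
 ([293.0, 240.9], [441.4, 39.7], 28.5)
 ([260.0, 225.0], [533.6, 37.5], 29.2)
 ([229.2, 215.3], [616.5, 51.1], 29.5)
top
 ([261.1, 238.9], [442.2, 37.5], 23.1)
 ([229.7, 239.1], [442.5, 134.4], 23.2)
 ([261.7, 208.8], [535.3, 34.7], 23.1)
 ([257.0, 182.1], [619.1, 48.5], 22.8)
t 18.45 pos [ 570.4 -253.3  296. ] grip 59.4 0.0 F [-0.5  0.7 -1.3] offset [19.05 25.42  9.68] |d| 332.0 y-axis [0.226 0.974 0.001] z [-0.003  0.002 -1.   ]
```

View pics/a6.png

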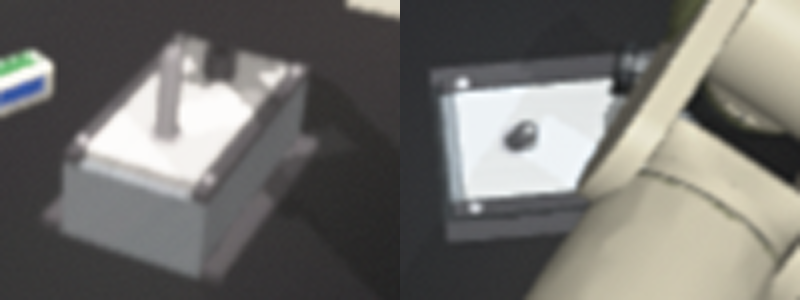

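The bolt head sits flush on the plate, and the post is visible. All four rings are unmoved and both views agree to within 2 mm. On to ring A.

Request:
step_arm(plan=[{"offset": [19,25.5,9],"rot": [0,0,0],"gripper": 6},{"offset": [19,25.5,9],"rot": [0,0,0],"gripper": 6},{"offset": [19,25.5,9],"rot": [0,0,0],"gripper": 6},{"offset": [19,25.5,9],"rot": [0,0,0],"gripper": 6},{"offset": [19,25.5,9],"rot": [0,0,0],"gripper": 6},{"offset": [19,25.5,9],"rot": [0,0,0],"gripper": 6},{"offset": [19,25.5,9],"rot": [0,0,0],"gripper": 6},{"offset": [19,25.5,9],"rot": [0,0,0],"gripper": 6},{"offset": [19,25.5,9],"rot": [0,0,0],"gripper": 6}])

```text
time_s: 19.35
eef_pos: [442.8, 38.1, 206.8]
ee_rot: [-0.001, 0.113, 0.994, -0.0]
force: [0.7, 0.7, -0.1]
grip_width: 0.703
grip_force: 0.0
```

```bash
python3 -c "
from h import *; go(441.8,38.5,74)"
```

```text
t 19.35 pos [442.8  38.1 206.8] grip 59.8 0.0 F [ 0.7  0.7 -0.1] offset [ 0.07  0.02 13.28] |d| 133.0 y-axis [ 0.225  0.974 -0.   ] z [-0.002  0.    -1.   ]
```

Request:
step_arm(plan=[{"offset": [0.1,0,4],"rot": [0,0,0],"gripper": 6},{"offset": [0.1,0,8.5],"rot": [0,0,0],"gripper": 6},{"offset": [0.1,0,11.5],"rot": [0,0,0],"gripper": 6},{"offset": [0.1,0,12.9],"rot": [0,0,0],"gripper": 6},{"offset": [0.1,0,12.9],"rot": [0,0,0],"gripper": 6},{"offset": [0.1,0,12.9],"rot": [0,0,0],"gripper": 3.8},{"offset": [0.1,0,12.9],"rot": [0,0,0],"gripper": 3.8},{"offset": [0.1,0,12.9],"rot": [0,0,0],"gripper": 3.8},{"offset": [0.1,0,12.9],"rot": [0,0,0],"gripper": 3.8},{"offset": [0.1,0,12.9],"rot": [0,0,0],"gripper": 3.8}], squeeze=40)

```text
time_s: 20.35
eef_pos: [442.9, 37.8, 79.9]
ee_rot: [0.001, 0.114, 0.994, -0.0]
force: [-2.2, -2.2, 7.2]
grip_width: 0.456
grip_force: 39.5
```

Request:
step_arm(plan=[{"offset": [0,0,-3],"rot": [0,0,0],"gripper": 3.8},{"offset": [0,0,-8],"rot": [0,0,0],"gripper": 3.8},{"offset": [0,0,-13],"rot": [0,0,0],"gripper": 3.8},{"offset": [0,0,-17],"rot": [0,0,0],"gripper": 3.8},{"offset": [0,0,-17],"rot": [0,0,0],"gripper": 3.8}])

```text
time_s: 20.85
eef_pos: [443.8, 38.1, 254.1]
ee_rot: [0.005, 0.113, 0.994, -0.0]
force: [0.6, 0.3, -1.5]
grip_width: 0.452
grip_force: 38.7
```

Run:
```python
from h import *; from rig import *
c=capture("side"); go(564.2,-164,245)
cv2.imwrite("pics/a7.png",cv2.resize(c["color"][120:270,220:420,::-1],(640,480)))
```

```text
t 20.9 pos [442.9  38.1 251.1] grip 38.5 38.7 F [-0.5  0.7 -1.1] offset [-16.38 -16.95   0.7 ] |d| 236.0 y-axis [0.226 0.974 0.   ] z [ 0.006 -0.001 -1.   ]
```

View pics/a7.png

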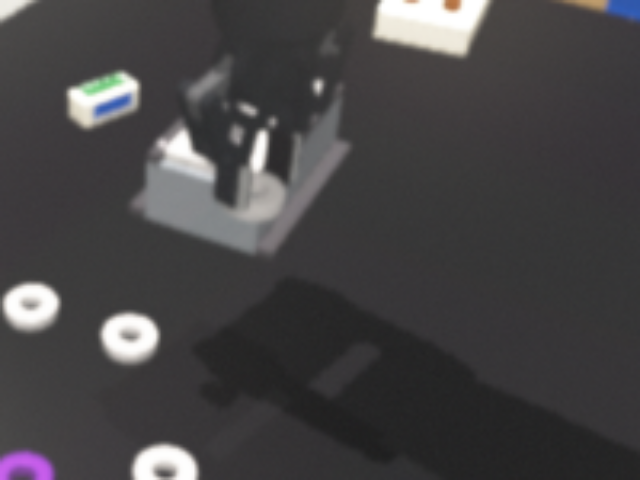

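Ring A is held level between the fingertips at (262,195). I'll take it over the post.

Request:
step_arm(plan=[{"offset": [-16.4,-17,0.5],"rot": [0,0,0],"gripper": 3.8},{"offset": [-16.4,-17,0.5],"rot": [0,0,0],"gripper": 3.8},{"offset": [-16.4,-17,0.5],"rot": [0,0,0],"gripper": 3.8},{"offset": [-16.4,-17,0.5],"rot": [0,0,0],"gripper": 3.8},{"offset": [-16.4,-17,0.5],"rot": [0,0,0],"gripper": 3.8},{"offset": [-16.4,-17,0.5],"rot": [0,0,0],"gripper": 3.8},{"offset": [-16.4,-17,0.5],"rot": [0,0,0],"gripper": 3.8},{"offset": [-16.4,-17,0.5],"rot": [0,0,0],"gripper": 3.8}])

```text
time_s: 21.7
eef_pos: [563.2, -163.4, 243.1]
ee_rot: [-0.001, 0.113, 0.994, 0.0]
force: [0.7, 0.1, 0.1]
grip_width: 0.453
grip_force: 38.7
```

```bash
python3 -c "
from h import *; go(564.2,-164,226)"
```

```text
t 21.7 pos [ 563.2 -163.4  243.1] grip 38.5 38.7 F [0.7 0.1 0.1] offset [-0.12 -0.03  1.71] |d| 17.0 y-axis [0.225 0.974 0.001] z [-0.001  0.001 -1.   ]
```

Request:
step_arm(plan=[{"offset": [0,0,1],"rot": [0,0,0],"gripper": 3.8},{"offset": [0,0,2],"rot": [0,0,0],"gripper": 3.8},{"offset": [0,0,3],"rot": [0,0,0],"gripper": 3.8},{"offset": [0,0,3.6],"rot": [0,0,0],"gripper": 3.8},{"offset": [0,0,3.6],"rot": [0,0,0],"gripper": 3.8}])

```text
time_s: 22.2
eef_pos: [563.4, -164.2, 206.7]
ee_rot: [-0.001, 0.114, 0.994, 0.0]
force: [0.3, -0.1, -0.8]
grip_width: 0.456
grip_force: 38.7
```

Request:
step_arm(plan=[{"offset": [0,0,1],"rot": [0,0,0],"gripper": 3.8},{"offset": [0,0,1.5],"rot": [0,0,0],"gripper": 3.8},{"offset": [0,0,1.5],"rot": [0,0,0],"gripper": 3.8}])

```text
time_s: 22.5
eef_pos: [563.5, -164.3, 192.0]
ee_rot: [-0.001, 0.114, 0.994, 0.0]
force: [1.2, 0.4, -1.2]
grip_width: 0.451
grip_force: 38.6
```

Request:
step_arm(plan=[{"offset": [0,0,1],"rot": [0,0,0],"gripper": 3.8},{"offset": [0,0,2],"rot": [0,0,0],"gripper": 3.8},{"offset": [0,0,2.5],"rot": [0,0,0],"gripper": 3.8},{"offset": [0,0,2.5],"rot": [0,0,0],"gripper": 3.8},{"offset": [0,0,2.5],"rot": [0,0,0],"gripper": 5.4},{"offset": [0,0,2.5],"rot": [0,0,0],"gripper": 5.4},{"offset": [0,0,2.5],"rot": [0,0,0],"gripper": 5.4},{"offset": [0,0,-2],"rot": [0,0,0],"gripper": 5.4},{"offset": [0,0,-6],"rot": [0,0,0],"gripper": 6},{"offset": [0,0,-8],"rot": [0,0,0],"gripper": 6},{"offset": [0,0,-8],"rot": [0,0,0],"gripper": 6}])

```text
time_s: 23.6
eef_pos: [564.3, -164.9, 276.4]
ee_rot: [0.003, 0.114, 0.994, -0.001]
force: [0.4, 1.0, -1.5]
grip_width: 0.703
grip_force: 0.0
```

Run:
```python
from h import *; from rig import *
c=capture("side"); go(534.3,36.3,200)
cv2.imwrite("pics/a8.png",cv2.resize(c["color"][130:280,180:380,::-1],(640,480)))
I=c["color"].astype(int); mn=I.min(2)
for k in blobs((mn>85)&(I.max(2)-mn<40),60,500):
    q=ray(c,cen(k),12)[0,:2]
    if 300<q[0]<750 and abs(q[1])<250: print(q.round(1))
```

```text
t 23.65 pos [ 563.8 -164.6  274. ] grip 59.7 0.0 F [-0.3  0.1 -0.4] offset [ 7.43 18.91  7.36] |d| 216.0 y-axis [ 0.226  0.974 -0.001] z [ 0.002 -0.001 -1.   ]
[441.3 137.1]
[533.4  37.6]
[616.5  51.4]
[ 744.  -240.3]
```

View pics/a8.png

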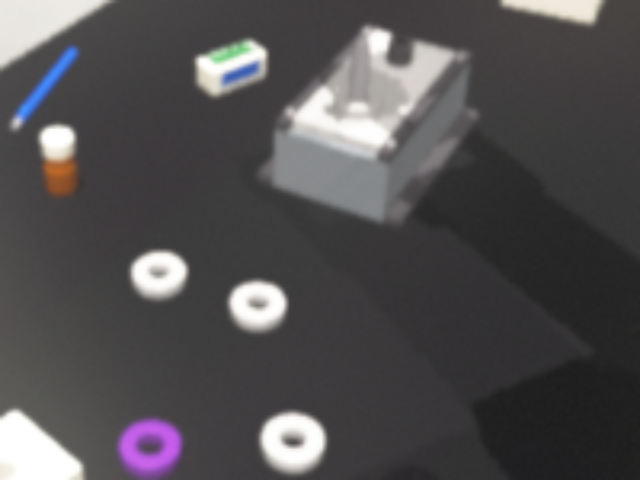

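Ring A lies around the post's foot at (360,108), the bolt head is at (400,50), and the other rings are unmoved. Next is ring C.

Request:
step_arm(plan=[{"offset": [7.4,18.9,0],"rot": [0,0,0],"gripper": 6},{"offset": [7.4,18.9,0],"rot": [0,0,0],"gripper": 6},{"offset": [7.4,18.9,3],"rot": [0,0,0],"gripper": 6},{"offset": [7.4,18.9,7],"rot": [0,0,0],"gripper": 6},{"offset": [7.4,18.9,7],"rot": [0,0,0],"gripper": 6},{"offset": [7.4,18.9,7],"rot": [0,0,0],"gripper": 6},{"offset": [7.4,18.9,7],"rot": [0,0,0],"gripper": 6}])

```text
time_s: 24.35
eef_pos: [534.2, 36.1, 202.5]
ee_rot: [-0.001, 0.113, 0.994, -0.0]
force: [-0.7, -0.8, 0.4]
grip_width: 0.704
grip_force: 0.0
```

```bash
python3 -c "
from h import *; go(534.3,36.3,75)"
```

```text
t 24.35 pos [534.2  36.1 202.5] grip 59.8 0.0 F [-0.7 -0.8  0.4] offset [-0.02  0.03 12.75] |d| 127.0 y-axis [ 0.225  0.974 -0.   ] z [-0.001 -0.    -1.   ]
```

Request:
step_arm(plan=[{"offset": [0,0,4],"rot": [0,0,0],"gripper": 6},{"offset": [0,0,8.5],"rot": [0,0,0],"gripper": 6},{"offset": [0,0,11.5],"rot": [0,0,0],"gripper": 6},{"offset": [0,0,12.7],"rot": [0,0,0],"gripper": 6},{"offset": [0,0,12.7],"rot": [0,0,0],"gripper": 6},{"offset": [0,0,12.7],"rot": [0,0,0],"gripper": 3.8},{"offset": [0,0,12.7],"rot": [0,0,0],"gripper": 3.8},{"offset": [0,0,12.7],"rot": [0,0,0],"gripper": 3.8},{"offset": [0,0,12.7],"rot": [0,0,0],"gripper": 3.8},{"offset": [0,0,12.7],"rot": [0,0,0],"gripper": 3.8}])

```text
time_s: 25.35
eef_pos: [535.3, 35.9, 78.3]
ee_rot: [0.002, 0.114, 0.994, -0.0]
force: [-0.8, -1.8, 5.3]
grip_width: 0.46
grip_force: 39.5
```

Request:
step_arm(plan=[{"offset": [0,0,-3],"rot": [0,0,0],"gripper": 3.8},{"offset": [0,0,-8],"rot": [0,0,0],"gripper": 3.8},{"offset": [0,0,-13],"rot": [0,0,0],"gripper": 3.8},{"offset": [0,0,-17],"rot": [0,0,0],"gripper": 3.8},{"offset": [0,0,-17],"rot": [0,0,0],"gripper": 3.8}])

```text
time_s: 25.85
eef_pos: [535.9, 36.2, 253.2]
ee_rot: [0.007, 0.114, 0.994, -0.0]
force: [0.1, 0.0, -0.4]
grip_width: 0.462
grip_force: 40.4
```

```bash
python3 -c "
from h import *; go(564,-164.2,245)"
```

```text
t 25.85 pos [535.9  36.2 253.2] grip 39.3 40.4 F [ 0.1  0.  -0.4] offset [ -7.24 -18.89   0.9 ] |d| 202.0 y-axis [0.226 0.974 0.001] z [ 0.013 -0.002 -1.   ]
```

Request:
step_arm(plan=[{"offset": [-7.3,-18.9,0.6],"rot": [0,0,0],"gripper": 3.8},{"offset": [-7.3,-18.9,0.6],"rot": [0,0,0],"gripper": 3.8},{"offset": [-7.3,-18.9,0.6],"rot": [0,0,0],"gripper": 3.8},{"offset": [-7.3,-18.9,0.6],"rot": [0,0,0],"gripper": 3.8},{"offset": [-7.3,-18.9,0.6],"rot": [0,0,0],"gripper": 3.8},{"offset": [-7.3,-18.9,0.6],"rot": [0,0,0],"gripper": 3.8},{"offset": [-7.3,-18.9,0.6],"rot": [0,0,0],"gripper": 3.8}])

```text
time_s: 26.55
eef_pos: [562.6, -163.4, 240.2]
ee_rot: [0.0, 0.113, 0.994, 0.0]
force: [0.4, -0.3, -0.3]
grip_width: 0.457
grip_force: 40.4
```

```bash
python3 -c "
from h import *; go(564,-164.2,207)"
```

```text
t 26.55 pos [ 562.6 -163.4  240.2] grip 38.8 40.4 F [ 0.4 -0.3 -0.3] offset [-0.16 -0.05  3.32] |d| 33.0 y-axis [0.225 0.974 0.   ] z [ 0.  0. -1.]
```

Request:
step_arm(plan=[{"offset": [-0.1,0,1],"rot": [0,0,0],"gripper": 3.8},{"offset": [-0.1,0,2],"rot": [0,0,0],"gripper": 3.8},{"offset": [-0.1,0,3],"rot": [0,0,0],"gripper": 3.8},{"offset": [-0.1,0,3.3],"rot": [0,0,0],"gripper": 3.8},{"offset": [-0.1,0,3.3],"rot": [0,0,0],"gripper": 3.8}])

```text
time_s: 27.05
eef_pos: [563.5, -164.2, 206.1]
ee_rot: [-0.001, 0.114, 0.994, 0.0]
force: [-0.3, -0.3, 0.1]
grip_width: 0.464
grip_force: 40.4
```

Request:
step_arm(plan=[{"offset": [0,0,1],"rot": [0,0,0],"gripper": 3.8},{"offset": [0,0,1.5],"rot": [0,0,0],"gripper": 3.8},{"offset": [0,0,1.5],"rot": [0,0,0],"gripper": 3.8}])

```text
time_s: 27.35
eef_pos: [563.4, -164.4, 191.0]
ee_rot: [-0.001, 0.114, 0.994, 0.0]
force: [0.5, 0.4, -1.3]
grip_width: 0.461
grip_force: 40.4
```

Request:
step_arm(plan=[{"offset": [0,0,1],"rot": [0,0,0],"gripper": 3.8},{"offset": [0,0,1.8],"rot": [0,0,0],"gripper": 3.8},{"offset": [0,0,1.8],"rot": [0,0,0],"gripper": 3.8},{"offset": [0,0,1.8],"rot": [0,0,0],"gripper": 5.4},{"offset": [0,0,1.8],"rot": [0,0,0],"gripper": 5.4},{"offset": [0,0,1.8],"rot": [0,0,0],"gripper": 5.4},{"offset": [0,0,-2],"rot": [0,0,0],"gripper": 5.4},{"offset": [0,0,-6],"rot": [0,0,0],"gripper": 6},{"offset": [0,0,-8],"rot": [0,0,0],"gripper": 6},{"offset": [0,0,-8],"rot": [0,0,0],"gripper": 6}])

```text
time_s: 28.35
eef_pos: [564.3, -164.8, 275.4]
ee_rot: [0.003, 0.114, 0.994, -0.001]
force: [0.4, 0.4, -1.1]
grip_width: 0.703
grip_force: 0.0
```

```bash
cat >> h.py <<'E'
def ringlist():
    from rig import capture
    c=capture("side"); I=c["color"].astype(int); mn=I.min(2)
    for k in blobs((mn>85)&(I.max(2)-mn<40),60,500):
        q=ray(c,cen(k),12)[0,:2]
        if 300<q[0]<730 and abs(q[1])<250: print("ring, side",q.round(1),"corrected",(q+[1,-1.3]).round(1))
    return c
E
python3 -c "
from h import *; ringlist(); go(617.8,49.8,200)"
```

```text
ring, side [441.3 137.1] corrected [442.3 135.8]
ring, side [616.5  51.3] corrected [617.5  50. ]
t 28.4 pos [ 563.8 -164.6  273. ] grip 59.5 0.0 F [ 0.4 -0.6 -0.1] offset [-0.4  22.11  7.28] |d| 233.0 y-axis [ 0.226  0.974 -0.001] z [ 0.002 -0.001 -1.   ]
```

Request:
step_arm(plan=[{"offset": [-0.4,22.1,0],"rot": [0,0,0],"gripper": 6},{"offset": [-0.4,22.1,0],"rot": [0,0,0],"gripper": 6},{"offset": [-0.4,22.1,3],"rot": [0,0,0],"gripper": 6},{"offset": [-0.4,22.1,7],"rot": [0,0,0],"gripper": 6},{"offset": [-0.4,22.1,7],"rot": [0,0,0],"gripper": 6},{"offset": [-0.4,22.1,7],"rot": [0,0,0],"gripper": 6},{"offset": [-0.4,22.1,7],"rot": [0,0,0],"gripper": 6}])

```text
time_s: 29.1
eef_pos: [617.0, 50.3, 200.3]
ee_rot: [-0.001, 0.113, 0.994, -0.0]
force: [-0.4, -0.2, 0.4]
grip_width: 0.701
grip_force: 0.0
```

```bash
python3 -c "
from h import *; go(617.6,49.8,75)"
```

```text
t 29.1 pos [617.   50.3 200.3] grip 59.6 0.0 F [-0.4 -0.2  0.4] offset [-0.1  -0.03 12.53] |d| 125.0 y-axis [ 0.225  0.974 -0.001] z [-0.003  0.    -1.   ]
```

Request:
step_arm(plan=[{"offset": [0,0,4],"rot": [0,0,0],"gripper": 6},{"offset": [0,0,8.5],"rot": [0,0,0],"gripper": 6},{"offset": [0,0,11.5],"rot": [0,0,0],"gripper": 6},{"offset": [0,0,12.5],"rot": [0,0,0],"gripper": 6},{"offset": [0,0,12.5],"rot": [0,0,0],"gripper": 6},{"offset": [0,0,12.5],"rot": [0,0,0],"gripper": 3.8},{"offset": [0,0,12.5],"rot": [0,0,0],"gripper": 3.8},{"offset": [0,0,12.5],"rot": [0,0,0],"gripper": 3.8},{"offset": [0,0,12.5],"rot": [0,0,0],"gripper": 3.8},{"offset": [0,0,12.5],"rot": [0,0,0],"gripper": 3.8}])

```text
time_s: 30.1
eef_pos: [618.5, 49.5, 79.5]
ee_rot: [0.002, 0.114, 0.994, -0.0]
force: [-1.0, -0.8, 6.2]
grip_width: 0.461
grip_force: 39.9
```

Request:
step_arm(plan=[{"offset": [0,0,-3],"rot": [0,0,0],"gripper": 3.8},{"offset": [0,0,-8],"rot": [0,0,0],"gripper": 3.8},{"offset": [0,0,-13],"rot": [0,0,0],"gripper": 3.8},{"offset": [0,0,-17],"rot": [0,0,0],"gripper": 3.8},{"offset": [0,0,-17],"rot": [0,0,0],"gripper": 3.8}])

```text
time_s: 30.6
eef_pos: [619.0, 49.8, 254.8]
ee_rot: [0.007, 0.114, 0.994, 0.0]
force: [-0.2, 0.6, -1.2]
grip_width: 0.456
grip_force: 40.4
```

```bash
python3 -c "
from h import *; go(564,-164.2,245)"
```

```text
t 30.6 pos [619.   49.8 254.8] grip 38.8 40.4 F [-0.2  0.6 -1.2] offset [  0.54 -22.09   0.94] |d| 221.0 y-axis [0.226 0.974 0.002] z [ 0.013 -0.001 -1.   ]
```

Request:
step_arm(plan=[{"offset": [0.4,-22.1,0.6],"rot": [0,0,0],"gripper": 3.8},{"offset": [0.4,-22.1,0.6],"rot": [0,0,0],"gripper": 3.8},{"offset": [0.4,-22.1,0.6],"rot": [0,0,0],"gripper": 3.8},{"offset": [0.4,-22.1,0.6],"rot": [0,0,0],"gripper": 3.8},{"offset": [0.4,-22.1,0.6],"rot": [0,0,0],"gripper": 3.8},{"offset": [0.4,-22.1,0.6],"rot": [0,0,0],"gripper": 3.8},{"offset": [0.4,-22.1,0.6],"rot": [0,0,0],"gripper": 3.8},{"offset": [0.4,-22.1,0.6],"rot": [0,0,0],"gripper": 3.8}])

```text
time_s: 31.4
eef_pos: [563.9, -163.3, 241.2]
ee_rot: [0.0, 0.113, 0.994, 0.0]
force: [-0.3, 1.4, 0.6]
grip_width: 0.453
grip_force: 40.4
```

```bash
python3 -c "
from h import *; go(564,-164.2,207)"
```

```text
t 31.4 pos [ 563.9 -163.3  241.2] grip 38.5 40.4 F [-0.3  1.4  0.6] offset [-0.03 -0.09  3.42] |d| 34.0 y-axis [0.224 0.974 0.   ] z [ 0.  0. -1.]
```

Request:
step_arm(plan=[{"offset": [0,0,1],"rot": [0,0,0],"gripper": 3.8},{"offset": [0,0,2],"rot": [0,0,0],"gripper": 3.8},{"offset": [0,0,3],"rot": [0,0,0],"gripper": 3.8},{"offset": [0,0,3.4],"rot": [0,0,0],"gripper": 3.8},{"offset": [0,0,3.4],"rot": [0,0,0],"gripper": 3.8}])

```text
time_s: 31.9
eef_pos: [563.5, -164.3, 205.9]
ee_rot: [-0.001, 0.114, 0.994, 0.0]
force: [0.4, 0.2, 0.3]
grip_width: 0.453
grip_force: 40.4
```

Request:
step_arm(plan=[{"offset": [0,0,1],"rot": [0,0,0],"gripper": 3.8},{"offset": [0,0,1.5],"rot": [0,0,0],"gripper": 3.8},{"offset": [0,0,1.5],"rot": [0,0,0],"gripper": 3.8}])

```text
time_s: 32.2
eef_pos: [563.4, -164.4, 191.0]
ee_rot: [-0.001, 0.114, 0.994, 0.0]
force: [-0.3, 0.3, -0.7]
grip_width: 0.458
grip_force: 40.4
```

Request:
step_arm(plan=[{"offset": [0,0,0.5],"rot": [0,0,0],"gripper": 3.8},{"offset": [0,0,0.8],"rot": [0,0,0],"gripper": 3.8},{"offset": [0,0,0.8],"rot": [0,0,0],"gripper": 3.8},{"offset": [0,0,0.8],"rot": [0,0,0],"gripper": 5.4},{"offset": [0,0,0.8],"rot": [0,0,0],"gripper": 5.4},{"offset": [0,0,0.8],"rot": [0,0,0],"gripper": 5.4},{"offset": [0,0,-2],"rot": [0,0,0],"gripper": 5.4},{"offset": [0,0,-6],"rot": [0,0,0],"gripper": 6},{"offset": [0,0,-8],"rot": [0,0,0],"gripper": 6},{"offset": [0,0,-8],"rot": [0,0,0],"gripper": 6}])

```text
time_s: 33.2
eef_pos: [564.3, -164.8, 275.2]
ee_rot: [0.003, 0.114, 0.994, -0.001]
force: [-0.8, 0.4, -0.5]
grip_width: 0.7
grip_force: 0.0
```

```bash
python3 -c "
from h import *; ringlist(); go(442,135.6,200)"
```

```text
ring, side [441.3 137.1] corrected [442.3 135.8]
t 33.25 pos [ 563.8 -164.6  272.9] grip 59.5 0.0 F [-0.2 -0.2 -0.2] offset [18.67 26.5   7.23] |d| 332.0 y-axis [ 0.226  0.974 -0.001] z [ 0.002 -0.001 -1.   ]
```

Request:
step_arm(plan=[{"offset": [18.7,26.5,0],"rot": [0,0,0],"gripper": 6},{"offset": [18.7,26.5,0],"rot": [0,0,0],"gripper": 6},{"offset": [18.7,26.5,3],"rot": [0,0,0],"gripper": 6},{"offset": [18.7,26.5,7],"rot": [0,0,0],"gripper": 6},{"offset": [18.7,26.5,7],"rot": [0,0,0],"gripper": 6},{"offset": [18.7,26.5,7],"rot": [0,0,0],"gripper": 6},{"offset": [18.7,26.5,7],"rot": [0,0,0],"gripper": 6},{"offset": [18.7,26.5,7],"rot": [0,0,0],"gripper": 6},{"offset": [18.7,26.5,7],"rot": [0,0,0],"gripper": 6}])

```text
time_s: 34.15
eef_pos: [440.9, 136.1, 201.1]
ee_rot: [-0.001, 0.113, 0.994, -0.0]
force: [0.6, -0.2, 0.3]
grip_width: 0.7
grip_force: 0.0
```

```bash
python3 -c "
from h import *; ringlist();go(442,135.6,75)"
```

```text
ring, side [440.7 138. ] corrected [441.7 136.7]
ring, side [608.8 -49.7] corrected [609.8 -51. ]
t 34.2 pos [441.5 135.5 201.5] grip 59.6 0.0 F [1.  0.2 0.6] offset [-0.05  0.03 12.65] |d| 127.0 y-axis [ 0.226  0.974 -0.   ] z [-0.001 -0.    -1.   ]
```

Request:
step_arm(plan=[{"offset": [0,0.05,4],"rot": [0,0,0],"gripper": 6},{"offset": [0,0.05,8.5],"rot": [0,0,0],"gripper": 6},{"offset": [0,0.05,11.5],"rot": [0,0,0],"gripper": 6},{"offset": [0,0.05,12.6],"rot": [0,0,0],"gripper": 6},{"offset": [0,0.05,12.6],"rot": [0,0,0],"gripper": 6},{"offset": [0,0.05,12.6],"rot": [0,0,0],"gripper": 3.8},{"offset": [0,0.05,12.6],"rot": [0,0,0],"gripper": 3.8},{"offset": [0,0.05,12.6],"rot": [0,0,0],"gripper": 3.8},{"offset": [0,0.05,12.6],"rot": [0,0,0],"gripper": 3.8},{"offset": [0,0.05,12.6],"rot": [0,0,0],"gripper": 3.8}])

```text
time_s: 35.2
eef_pos: [442.5, 136.2, 77.8]
ee_rot: [0.002, 0.114, 0.994, 0.0]
force: [-1.6, -2.2, 6.5]
grip_width: 0.462
grip_force: 39.7
```

Request:
step_arm(plan=[{"offset": [0,0,-3],"rot": [0,0,0],"gripper": 3.8},{"offset": [0,0,-8],"rot": [0,0,0],"gripper": 3.8},{"offset": [0,0,-13],"rot": [0,0,0],"gripper": 3.8},{"offset": [0,0,-17],"rot": [0,0,0],"gripper": 3.8},{"offset": [0,0,-17],"rot": [0,0,0],"gripper": 3.8}])

```text
time_s: 35.7
eef_pos: [443.0, 136.5, 252.2]
ee_rot: [0.006, 0.114, 0.994, 0.001]
force: [0.8, 1.1, -1.4]
grip_width: 0.458
grip_force: 40.5
```

Run:
```python
from h import *
c=ringlist(); go(564,-164.2,245)
cv2.imwrite("pics/a9.png",cv2.resize(c["color"][110:260,190:390,::-1],(800,600),interpolation=cv2.INTER_CUBIC))
```

```text
ring, side [539.2 -44.4] corrected [540.2 -45.7]
ring, side [ 670.6 -143.5] corrected [ 671.6 -144.8]
t 35.75 pos [442.1 136.5 249.1] grip 38.9 40.5 F [-0.5  0.1 -2. ] offset [-18.66 -26.54   0.49] |d| 324.0 y-axis [0.226 0.974 0.002] z [ 0.007  0.    -1.   ]
```

View pics/a9.png

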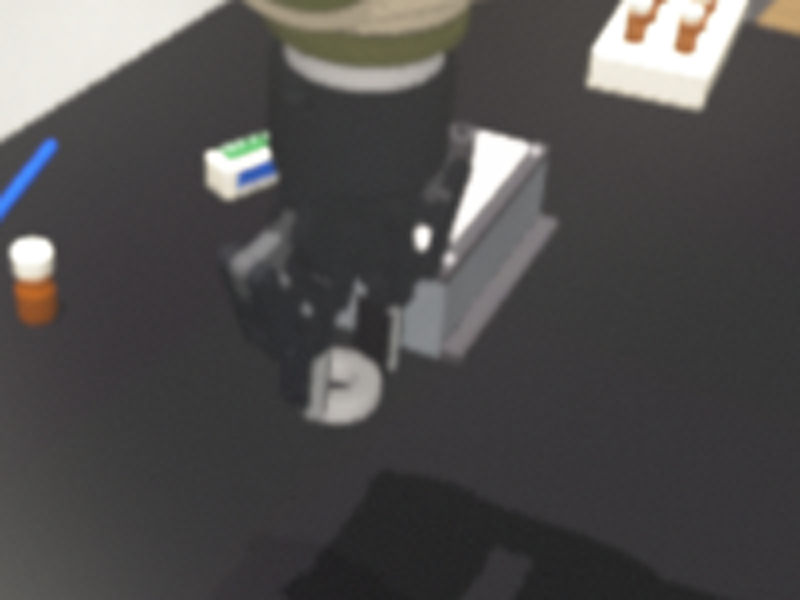

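Ring B is held at (345,385), but it looks rounder than a level ring would. The extra "rings" reported were parts of the gripper. I'll check the tilt by fitting a plane to the depth.

Run:
```python
from h import *; from rig import *
c=capture("side"); R,t,f=cam(c)
I=c["color"].astype(int); x0,y0,x1,y1=262,192,288,218
v,u=np.mgrid[y0:y1,x0:x1]; d=c["depth"][y0:y1,x0:x1]; 
P=np.stack([(u-c["cx"])/f*d,(v-c["cy"])/f*d,d],-1)-t; P=P@R
m=(I[y0:y1,x0:x1].min(2)>85)
np.set_printoptions(linewidth=220)
print(I[y0:y1,x0:x1].min(2)); print(P[...,2].round().astype(int))
Q=P[m]; Q=Q[(Q[:,2]>150)&(Q[:,2]<200)]; print(len(Q),Q.min(0),Q.max(0),Q.mean(0))
for _ in range(3):
    n=np.linalg.lstsq(np.c_[Q[:,:2],np.ones(len(Q))],Q[:,2],rcond=None)[0]; r=Q[:,2]-np.c_[Q[:,:2],np.ones(len(Q))]@n; print("slopes",n[:2].round(3),r.std()); Q=Q[r>-3]
```

```text
[[ 48  46  44  46  46  49  50  49  48  47  48  50  58  69  79  90  89  64  44  43  42  42  42  44  44  57]
 [ 48  47  46  44  45  47  49  47  47  46  48  50  54  57  61  65  63  50  44  42  42  44  42  42  43  58]
 [ 48  47  48  46  47  47  48  48  47  47  48  51  55  57  57  58  53  46  43  43  43  42  42  40  45  57]
 [ 48  47  47  46  46  49  48  46  47  47  47  51  55  58  58  57  54  46  42  42  42  43  40  43  44  62]
 [ 48  46  47  49  47  48  49  47  47  47  48  53  57  56  57  56  53  46  43  41  41  42  42  42  44  66]
 [ 47  48  47  47  45  47  47  46  49  50  58  69  73  71  65  60  53  46  43  41  42  44  42  44  47  72]
 [ 50  52  50  47  47  48  48  46  52  59  80 101 111 108  98  86  77  63  50  43  43  40  41  41  46  74]
 [ 51  52  50  47  46  46  47  51  64  80 100 128 144 144 137 132 124 106  83  64  49  43  43  43  48  76]
 [ 49  50  46  47  46  48  56  74  94 108 116 139 160 163 161 159 155 143 126 105  80  57  46  42  49  81]
 [ 46  48  47  47  47  50  74 107 123 127 123 146 168 173 170 167 165 161 154 142 123  93  62  46  51  87]
 [ 46  46  46  45  46  54  87 
[... 4011 characters left out ...]
 176 173   0   0   1   0]
 [  0   0   1   2 178 180 181 182 182 177 177 177 178 177 178 177 178 176 174 175 173  -1   0   1   1   3]
 [  1   0   0   1   0  -1 180 182 174 175 175 175 176 174 175 175 174 173 172   1   0   3   2   1  -1   1]
 [  0  -1   1   1   1   0   1  -1   0   3  -1 174 173 173 172 172   2   1   0   1   1  -2   2   1   1   1]
 [ -2   0   0   1   3   1   1   0   1   1   1   2   0   2   0  -1   0   0   0   1  -1   3   1  -1   2   0]]
240 [422.75588825 115.1880811  172.03873324] [455.65937427 165.00611514 199.22175875] [435.71988329 138.90284725 182.354765  ]
slopes [0.143 0.116] 4.970414079723904
slopes [0.164 0.174] 3.2186690968447005
slopes [0.154 0.223] 2.7555855879523397
```

The top face reads z≈184 across, so the ring is level with its underside about 77 mm below the TCP. Onward.

Request:
step_arm(plan=[{"offset": [-18.7,-26.5,0],"rot": [0,0,0],"gripper": 3.8},{"offset": [-18.7,-26.5,0],"rot": [0,0,0],"gripper": 3.8},{"offset": [-18.7,-26.5,0],"rot": [0,0,0],"gripper": 3.8},{"offset": [-18.7,-26.5,0],"rot": [0,0,0],"gripper": 3.8},{"offset": [-18.7,-26.5,0],"rot": [0,0,0],"gripper": 3.8},{"offset": [-18.7,-26.5,0],"rot": [0,0,0],"gripper": 3.8},{"offset": [-18.7,-26.5,0],"rot": [0,0,0],"gripper": 3.8},{"offset": [-18.7,-26.5,0],"rot": [0,0,0],"gripper": 3.8},{"offset": [-18.7,-26.5,0],"rot": [0,0,0],"gripper": 3.8},{"offset": [-18.7,-26.5,0],"rot": [0,0,0],"gripper": 3.8}])

```text
time_s: 36.8
eef_pos: [563.4, -162.8, 245.4]
ee_rot: [-0.001, 0.113, 0.994, 0.0]
force: [0.9, -0.0, -1.0]
grip_width: 0.456
grip_force: 40.5
```

```bash
python3 -c "
from h import *; go(564,-164.2,207)"
```

```text
t 36.8 pos [ 563.4 -162.8  245.4] grip 38.7 40.5 F [ 0.9 -0.  -1. ] offset [-0.1  -0.13  3.84] |d| 38.0 y-axis [0.225 0.974 0.   ] z [-0.001  0.001 -1.   ]
```

Request:
step_arm(plan=[{"offset": [0,-0.1,1],"rot": [0,0,0],"gripper": 3.8},{"offset": [0,-0.1,2],"rot": [0,0,0],"gripper": 3.8},{"offset": [0,-0.1,3],"rot": [0,0,0],"gripper": 3.8},{"offset": [0,-0.1,3.9],"rot": [0,0,0],"gripper": 3.8},{"offset": [0,-0.1,3.9],"rot": [0,0,0],"gripper": 3.8}])

```text
time_s: 37.3
eef_pos: [563.2, -164.5, 205.2]
ee_rot: [-0.001, 0.114, 0.994, 0.001]
force: [1.0, 1.0, -0.2]
grip_width: 0.462
grip_force: 40.5
```

Request:
step_arm(plan=[{"offset": [0,0,0.8],"rot": [0,0,0],"gripper": 3.8},{"offset": [0,0,1.3],"rot": [0,0,0],"gripper": 3.8},{"offset": [0,0,1.3],"rot": [0,0,0],"gripper": 3.8}])

```text
time_s: 37.6
eef_pos: [563.4, -164.8, 193.2]
ee_rot: [-0.0, 0.114, 0.994, 0.0]
force: [1.7, 2.3, -2.7]
grip_width: 0.461
grip_force: 40.4
```

Request:
step_arm(plan=[{"offset": [0,0.05,0.3],"rot": [0,0,0],"gripper": 3.8},{"offset": [0,0.05,0.3],"rot": [0,0,0],"gripper": 3.8},{"offset": [0,0.05,0.3],"rot": [0,0,0],"gripper": 5.4},{"offset": [0,0.05,0.3],"rot": [0,0,0],"gripper": 5.4},{"offset": [0,0.05,0.3],"rot": [0,0,0],"gripper": 5.4},{"offset": [0,0,-2],"rot": [0,0,0],"gripper": 5.4},{"offset": [0,0,-6],"rot": [0,0,0],"gripper": 6},{"offset": [0,0,-10],"rot": [0,0,0],"gripper": 6},{"offset": [6,15,-10],"rot": [0,0,0],"gripper": 6},{"offset": [14,25,-10],"rot": [0,0,0],"gripper": 6},{"offset": [14,25,-10],"rot": [0,0,0],"gripper": 6},{"offset": [14,25,-10],"rot": [0,0,0],"gripper": 6}])

```text
time_s: 38.8
eef_pos: [509.2, 28.9, 294.1]
ee_rot: [0.0, 0.114, 0.993, -0.0]
force: [0.8, 0.4, -0.4]
grip_width: 0.699
grip_force: 0.0
```

Request:
step_arm(plan=[{"offset": [16,2,0],"rot": [0,0,0],"gripper": 6},{"offset": [16,2,0],"rot": [0,0,0],"gripper": 6},{"offset": [16,2,0],"rot": [0,0,0],"gripper": 6},{"offset": [16,2,0],"rot": [0,0,0],"gripper": 6},{"offset": [16,2,0],"rot": [0,0,0],"gripper": 6},{"offset": [16,2,0],"rot": [0,0,0],"gripper": 6}])

```text
time_s: 39.4
eef_pos: [359.8, 82.6, 294.3]
ee_rot: [0.001, 0.114, 0.994, -0.0]
force: [0.6, 0.6, -0.2]
grip_width: 0.703
grip_force: 0.0
```

Run:
```python
from h import *; from rig import *
c=capture("side"); t=capture("top"); z=lambda a:cv2.resize(a[...,::-1],(400,300),interpolation=cv2.INTER_CUBIC)
cv2.imwrite("pics/b1.png",np.vstack([np.hstack([z(c["color"][125:200,255:355]),z(c["color"][150:345,40:300])]),np.hstack([z(t["color"][162:237,300:400]),z(t["color"][130:280,120:320])])]))
go(400,0,300)
```

```text
t 39.5 pos [359.9  82.4 293.9] grip 59.9 0.0 F [ 0.6 -0.3 -0.1] offset [-5.77 -7.12 -0.61] |d| 92.0 y-axis [ 0.227  0.974 -0.   ] z [ 0. -0. -1.]
```

View pics/b1.png

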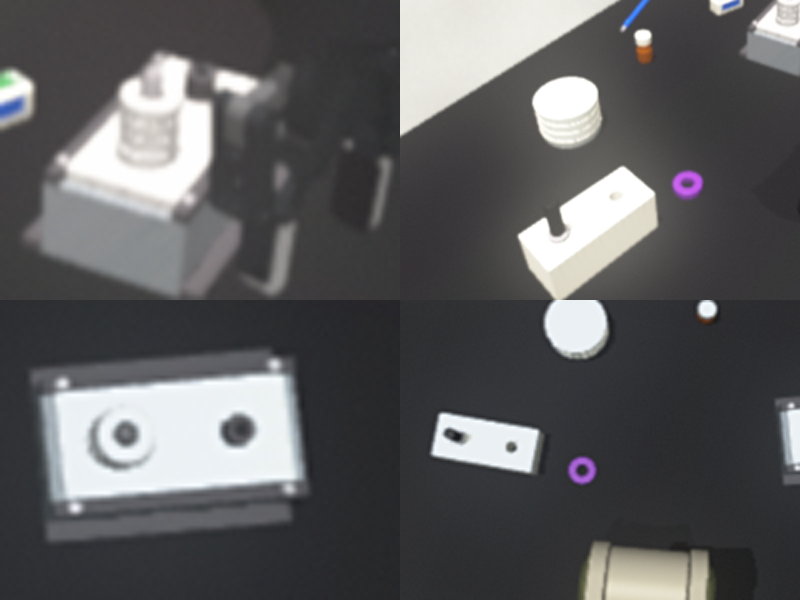

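All four rings lie flat in one stack on the post (top-left crop (150,120)), with the bolt seated beside it and the drift in its socket. One quick check for a fifth ring that the arm may have hidden at first, then I hand in.

Run:
```python
from h import *; from rig import *
n=0
for nm in("top","side"):
    c=capture(nm); I=c["color"].astype(int); mn=I.min(2)
    for k in blobs((mn>85)&(I.max(2)-mn<40),60,500):
        p=ray(c,k[:,0],12)[:,:2].astype(np.float32); r=cv2.minEnclosingCircle(p)[1]; q=ray(c,cen(k),12)[0]
        if 17<r<30 and q[0]<900 and abs(q[1])<700: n+=1; print(nm,q.round(),r)
if n==0: print(finish_job())
```

```text
side [802. -44.  12.] 28.77590560913086
```

That hit is the vial's white cap, already there in the first picture, so I'm handing in.

```bash
python3 -c "
from rig import *; print(finish_job())"
```

```text
the job is handed in; nothing more can be done
None
```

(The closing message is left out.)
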